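Make up the titration kit and the plating kit

ROBOT

A 6-joint arm with a two-finger parallel gripper is mounted at the origin on a cart in front of the work surface, level with it; the furniture and walls round the work are solid. World frame = base frame: x ahead of the robot, y to its left, z up, the work surface at z = 0. Lengths are in m, angles in rad, forces in N, time in s.
With the tool pointing down it reaches from about 0.325 to 0.9 m from the base axis. Payload 6.1 kg.
Tool frame: the origin (TCP) lies at the very end of the fingers, on their centre line; the grasp point (between the pads) lies 19 mm behind it; z points along the fingers, y is the line along which they close (so a half turn about z gives the same grasp; the last joint's range is limited). The gripper opens to 87 mm and grips with 3 to 60 N. Pads are 19 mm wide; open, the fingers measure 117 mm over their backs; the gripper's body (75 mm by 190 mm) begins 51 mm behind the grasp point.
Start: joints at [1.11, 0.22, 1.526, -0, 1.395, -0.126], TCP at [0.205, 0.59, 0.223] pointing down, gripper open.
Joint ranges: [-2.98, 2.98], [-0.91, 2.08], [0.09, 2.57], [-1.24, 4.39], [0.2, 2.65], [-2.68, 2.68]. Speed limits (rad/s): [2.57, 2.57, 3.01, 3.14, 3.14, 3.14].

INTERFACE

Orientations are given as a 3x3 rotation matrix whose columns are the frame's x, y, z axes.
In Python, from plant import get_state, read_camera, get_calibration, finish_job, search_frame, spot_point gives the robot as it stands.
- The arm moves only by the tool carry_out, never from a script. Its argument "plan" is a list of rows, each an object of numbers: "ax", "ay", "az": the turn, a rotation vector about the tool's x, y, z in degrees; "tx", "ty", "tz": the shift along the tool's x, y, z in m; "grip": the finger opening in m, from 0 to 0.087. A call has 1 to 5 rows; each row is the pose to reach, as a shift and turn from the pose commanded when the call began, along the tool's axes at that moment; what a row does not reach only later rows make up. A row lasts 1/12 s, in which the tool goes at most 41.7 mm and 7.16 degrees, less where a joint would pass 70% of its speed; a pose out of reach is approached as far as the arm can. A call with a gripper value outside its range is refused whole. The fingers move at their own pace and stop on an object; "grip_force" is the grip in N (left out, the last holds). Time passes only in rows, so rows that repeat a pose let the fingers close. It gives the time, the measured TCP pose, the force, the opening and the grip force at its end, in the units of the state.
- get_state(): the state, without advancing time (a new reading comes with each control period).
- read_camera(name): name is "scene" or "top"; returns the picture (480x640x3 uint8, red, green, blue); there is no depth.
- get_calibration(name): a dict with "camera_matrix" (3x3 intrinsics, pixels), "k1" (the pictures are not rectified: a ray, as slopes to the right and down, at radius r is drawn at 1 + k1 r^2 times it, then the intrinsics apply), "pose" (4x4, takes a point from camera to world coordinates). Camera axes: x right, y up, looking along -z (the intrinsics and any distortion apply to the point x, -y, -z); pixel columns grow to the right and rows downward; lengths in m; the calibration is good to about 2 mm. A picture is of the moment at which its call begins. get_calibration takes no time and is no camera call.
- finish_job(): hands the job in; it is judged then, once.
Trained networks look in the newest picture that a camera, given by its name, has taken for a name from the list of things; names that differ only in an ending like _2 or _b are one class to them, and where a whole thing is asked for, a point or a joint stands for the part that bears it (a point fixed in the world has none). Each returns a list of dicts, best first, with "conf" (0 to 1); they miss things now and then, are a little off and sometimes report something else, mostly with a low value. They report only what shows in the picture. A call takes as long as a camera call. They do not tell look-alikes from the thing itself.
- search_frame(label, camera): "box" ([left, top, right, bottom] in pixels, round what is visible of it).
- spot_point(label, camera): "centre" ([row, column] in pixels: a listed point, or the origin of a listed thing).
The state is a dict: "time_s": time; "qpos": joint angles; "joint_vel": joint speeds; "tau": joint torques, N m; "tcp_pos": TCP position; "tcp_rot": TCP orientation; "ft_force": force on the tool from outside, world axes, zero at the start; "wrist_torque": the same for the moment, N m; "finger_gap": finger opening in m; "grip_force": force on a finger pad.
Only numpy, scipy, OpenCV 4.12 (cv2) and the standard library are available. Lean on these libraries where they do the work, as an engineer would, in place of code of your own. Each camera call takes 0.05 s, during which the arm holds its last target. There are 200 camera calls.

TASK

Make up the two practical kits from the stock on the bench. The small glass beaker, the clear box of stir bars and the amber dropper bottle go into the yellow titration tray; the Petri dish and the blue-capped tube go into the blue plating tray. Stand each upright and fully down on the floor of the cut-out of its tray that suits it, let nothing fall over, and leave the conical flask, the rubber stopper and the timer where they are.

Things in the scene. Friction and masses are not known exactly. Their poses are not given: they have to be found in the camera images.
- titration_tray: Yellow kit tray, 94 x 217 x 31 mm (x, y, z), fixed, charcoal foam flush at z 30. Origin: centre of underside; y along the row of THREE yellow-floored cut-outs. In tray frame, mm: beaker, round 62, centre (0, 66), floor z 15; stir-bar box, 56 in x by 76 in y, centre (0, -12), floor z 20; dropper bottle, round 46, centre (0, -80), floor z 8.
- plating_tray: Blue kit tray, 94 x 150 x 31 mm (x, y, z), fixed, charcoal foam flush at z 30. Origin: centre of underside; y along the row of TWO blue-floored round cut-outs. In tray frame, mm: Petri dish, 74 wide, centre (0, 28), floor z 22; tube, 44 wide, centre (0, -43), floor z 8. (A shelf edge hangs over the bench from x 0.63 m, at z 0.55 m: carry tall things across in front of it.)
- beaker: Small open glass beaker, straight wall 48 mm across, lip 52 mm, 65 mm tall, 50 g, standing upright. Origin: centre of its underside. Can be gripped across the outside of the wall at mid height.
- stir_bar_box: Small closed box of clear plastic holding stir bars, 42 x 62 x 22 mm (x, y, z), 40 g, lid shut and fixed. Origin: centre of its underside; x is the short side: grip across it. Goes into its cut-out with its long side along the tray, either way round.
- dropper_bottle: Amber glass dropper bottle with black cap and dropper bulb, 34 mm across, 129 mm tall over the bulb, 90 g, standing upright. Straight-sided up to 76 mm, then narrowing; grip it across the upper part of the straight side, about 60 to 75 mm up. Origin: centre of its underside.
- petri_dish: Flat round Petri dish of clear plastic with pale agar and a closed lid, 61 mm across, 16 mm high, 25 g. Origin: centre of its underside. Grip it across the rim; in its cut-out only the upper 8 mm stand above the foam, so grip it by its upper half.
- tube: Clear 50 ml tube with a BLUE screw cap, standing upright on its skirt, 110 mm tall, 45 g; the cap is 34 mm across and takes the top 12 mm, the body narrows to 28 mm at the foot. Grip it across the cap. Origin: centre of its underside.
- flask: Conical glass flask with pale green solution, 64 mm across the foot, 105 mm tall. Loose bystander, belongs to neither kit. Origin: centre of its underside.
- stopper: Red-brown rubber stopper, 27 mm across, 24 mm high. Loose bystander, belongs to neither kit. Origin: centre of its underside.
- bench_timer: White digital timer lying flat, 58 x 62 x 17 mm. Loose bystander, belongs to neither kit. Origin: centre of its underside.
Things that resemble listed ones, but are neither listed nor needed, are in the scene too. Leave any brown or pink look-alike of the tube alone.

How it is judged:
By the outcome, as a careful person would: the job done as asked, in the order asked, and still so for the second after the job is handed in, with the robot touching nothing.
It also fails if it takes over 131 s, if anything falls off the work surface, if the arm or the gripper's body presses on something with over 40 N, if the wrist force passes 120 N, or if a joint passes its speed limit or range.

## Working session

There is one attempt and no reset: what is moved stays moved. The work goes in short steps, Python scripts to look and compute and a tool call to move; the robot and the scene stay as the last step left them, time stands still between calls to the robot, and variables do not carry over. Pictures are saved under pics/ and viewed, at most 14 in all, crops included, and the job is handed in when it is done.

Besides the shell and the picture viewer there is one more tool, called by a JSON object that holds its "api" and its "payload", one argument or row to a line. carry_out: Moves the arm, as the interface text tells. Its arguments: {"type":"object","properties":{"plan":{"type":"array","items":{"type":"object","properties":{"ax":{"type":"number"},"ay":{"type":"number"},"az":{"type":"number"},"tx":{"type":"number"},"ty":{"type":"number"},"tz":{"type":"number"},"grip":{"type":"number"}}}},"grip_force":{"type":"number"}},"required":["plan"]}

```bash
mkdir -p pics; ls
python3 - <<'E'
from plant import *
import cv2
for n in("scene","top"):
    im=read_camera(n); cv2.imwrite(f"pics/{n}0.png",im[:,:,::-1]); c=get_calibration(n); print(n,c)
s=get_state();print(s)
E
```

```text
pics
scene {'camera_matrix': array([[494.46289001,   0.        , 322.26640952],
       [  0.        , 494.46289001, 246.77730214],
       [  0.        ,   0.        ,   1.        ]]), 'k1': -0.1052826656358443, 'pose': array([[ 5.14187371e-01,  4.20518918e-01, -7.47512667e-01,
        -5.23742651e-01],
       [-8.57677766e-01,  2.52558178e-01, -4.47887505e-01,
        -6.03582369e-01],
       [ 4.45268227e-04,  8.71423093e-01,  4.90531951e-01,
         7.18610747e-01],
       [ 0.00000000e+00,  0.00000000e+00,  0.00000000e+00,
         1.00000000e+00]])}
top {'camera_matrix': array([[437.58656205,   0.        , 315.82782524],
       [  0.        , 437.58656205, 239.87089378],
       [  0.        ,   0.        ,   1.        ]]), 'k1': -0.039716067776713694, 'pose': array([[-0.01766134,  0.98447134, -0.17465466,  0.36983362],
       [-0.9997588 , -0.01510756,  0.01594071,  0.01011755],
       [ 0.01305456,  0.17489407,  0.98450071,  0.99386502],
       [ 0.        ,  0.        ,  0.        ,  1.        ]])}
{'time_s': 0.1, 'qpos': array([ 1.10988622e+00,  2.21143824e-01,  1.52749205e+00,  3.75957352e-06,
        1.39470955e+00, -1.26076862e-01]), 'joint_vel': array([-0.00077954, -0.0005467 , -0.00169106, -0.00056219, -0.00202998,
       -0.00064673]), 'tau': array([ 9.11000570e-04, -4.95948064e+01, -3.88520086e+01,  7.01497123e-02,
        5.16302325e-02, -2.67173334e-05]), 'tcp_pos': array([0.20512035, 0.58978978, 0.22155125]), 'tcp_rot': array([[-9.44464817e-01,  3.28611620e-01, -7.82883301e-04],
       [ 3.28612477e-01,  9.44463541e-01, -1.56821910e-03],
       [ 2.24069715e-04, -1.73839299e-03, -9.99998464e-01]]), 'ft_force': array([-1.30483594, -0.53518063, -0.49123324]), 'wrist_torque': array([-0.01869347,  0.04181017,  0.01083587]), 'grip_force': 0.0, 'finger_gap': 0.08721167293856945}
```

View pics/scene0.png

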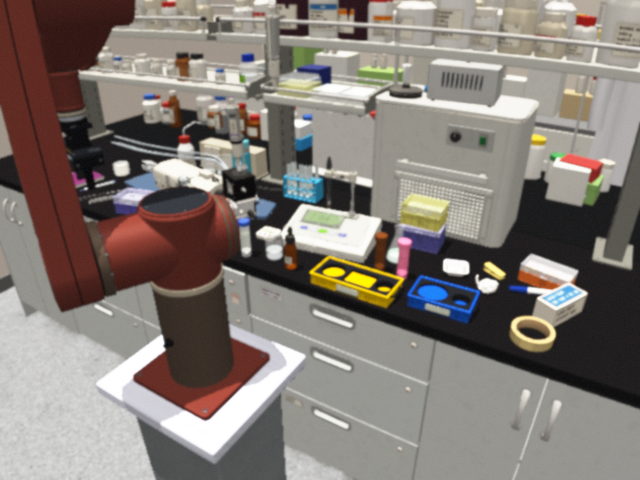

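View pics/top0.png

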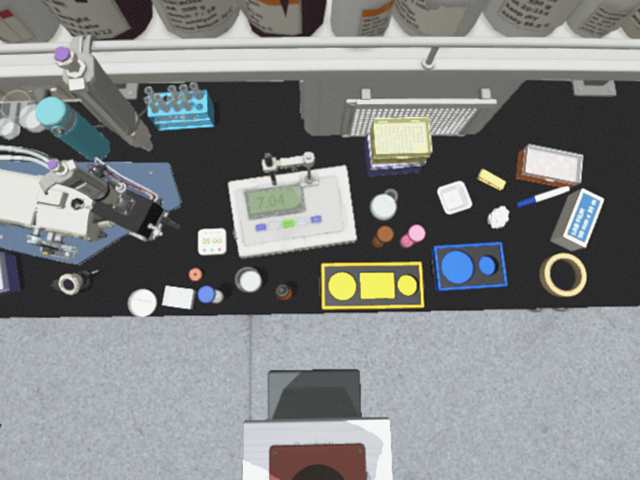

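The top picture shows, as (column, row): yellow tray (372,286), blue tray (470,267), dropper bottle (284,292), beaker (248,279), blue-capped tube (207,295), box (179,297), Petri dish (142,302), stopper (196,273), timer (211,241), flask (383,206). The brown and pink tubes are near (383,237) and (413,237). I'll enlarge this area to confirm, and run the detectors.

```bash
cat > h.py <<'E'
import numpy as np, cv2
from plant import *
def proj(P,n):
    c=get_calibration(n);T=c["pose"];p=(np.atleast_2d(P)-T[:3,3])@T[:3,:3]
    s=np.c_[p[:,0]/-p[:,2],-p[:,1]/-p[:,2]]
    r2=(s**2).sum(1,keepdims=True);s=s*(1+c["k1"]*r2)
    return np.c_[s,np.ones(len(s))]@c["camera_matrix"][:2].T
def unproj(uv,z,n):
    c=get_calibration(n);T=c["pose"]
    s=cv2.undistortPoints(np.array(uv,float).reshape(-1,1,2),c["camera_matrix"],np.array([c["k1"],0,0,0.])).reshape(-1,2)
    d=np.c_[s[:,0],-s[:,1],-np.ones(len(s))]@T[:3,:3].T
    return T[:3,3]+d*((z-T[2,3])/d[:,2])[:,None]
E
python3 - <<'E'
from h import *
im=read_camera("top");c=cv2.resize(im[225:320,125:325],None,fx=4,fy=4,interpolation=cv2.INTER_CUBIC)
d=cv2.resize(im[180:320,315:515],None,fx=4,fy=4,interpolation=cv2.INTER_CUBIC)
cv2.imwrite("pics/c1.png",c[:,:,::-1]);cv2.imwrite("pics/c2.png",d[:,:,::-1])
read_camera("scene")
for l in "titration_tray plating_tray beaker stir_bar_box dropper_bottle petri_dish tube flask stopper bench_timer".split():
    for n in("top","scene"):
        for b in spot_point(l,n)[:3]:
            uv=b["centre"][::-1];print(l,n,np.round(uv,1),round(b["conf"],2),unproj([uv],0,n).round(4)[0][:2])
    for b in search_frame(l,"top")[:2]: print("   box",np.round(b["box"],1),round(b["conf"],2))
E
```

```text
titration_tray top [368.7 286.9] 0.59 [ 0.4359 -0.1241]
titration_tray scene [353.6 289.5] 0.88 [ 0.4207 -0.1317]
   box [315.8 261.3 426.1 310.5] 0.8
plating_tray top [465.4 266.7] 0.94 [ 0.4781 -0.3494]
plating_tray top [379.3 207.9] 0.67 [ 0.62   -0.1561]
plating_tray scene [442.4 305.4] 0.84 [ 0.4712 -0.3526]
plating_tray scene [288.2 271.2] 0.41 [0.4071 0.0624]
   box [431.5 243.2 504.8 293.9] 0.58
beaker top [251.4 282.8] 0.71 [0.4496 0.1418]
beaker top [286.2 293.5] 0.43 [0.4242 0.0631]
beaker scene [272.9 259.7] 0.91 [0.4353 0.1341]
   box [235.1 268.  261.4 290.9] 0.88
stir_bar_box top [180.7 300.1] 0.65 [0.413  0.3009]
   box [129.1 289.1 158.5 315.7] 0.33
dropper_bottle top [285.8 289.6] 0.79 [0.433  0.0639]
dropper_bottle top [213.8 241.2] 0.5 [0.5466 0.2291]
   box [275.1 283.8 290.6 300.2] 0.55
petri_dish top [143.7 303.2] 0.69 [0.4072 0.3844]
petri_dish top [252.2 281.2] 0.24 [0.4532 0.14  ]
   box [129.8 287.6 159.2 316.5] 0.62
tube top [214.2 297.7] 0.91 [0.4173 0.2254]
tube top [376.3 242.7] 0.88 [ 0.5374 -0.1456]
tube top [403.5 246.4] 0.59 [ 0.5277 -0.2083]
tube scene [247.7 251.5] 0.9 [0.4351 0.2247]
tube scene [373.8 271.7] 0.66 [ 0.5249 -0.1389]
tube scene [401.9 278.8] 0.59 [ 0.5314 -0.2188]
   box [196.8 284.4 224.1 303.6] 0.92
   box [372.9 226.  393.2 248.3] 0.69
flask top [381.3 206. ] 0.64 [ 0.6245 -0.161 ]
flask scene [397.2 258.8] 0.59 [ 0.6213 -0.1662]
   box [366.9 189.7 397.5 220.8] 0.63
stopper top [197.  273.4] 0.43 [0.4728 0.2657]
bench_timer top [214.5 241.4] 0.84 [0.5462 0.2275]
bench_timer top [381.3 206.5] 0.6 [ 0.6233 -0.161 ]
bench_timer scene [356.8 287.9] 0.74 [ 0.4315 -0.1353]
bench_timer scene [267.6 231.8] 0.52 [0.5652 0.2487]
   box [200.2 229.1 227.8 254.3] 0.93
```

View pics/c1.png

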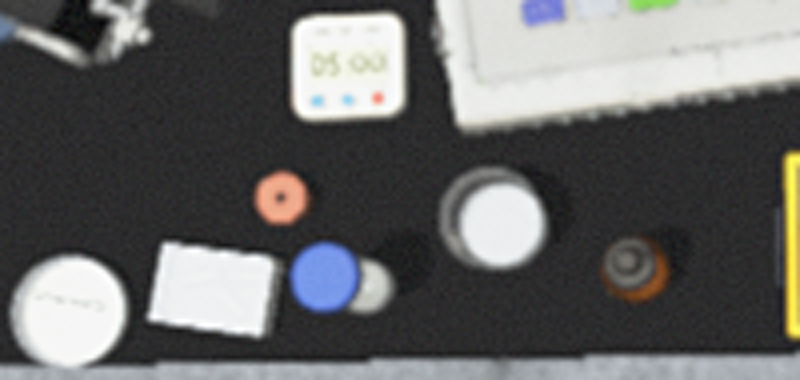

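View pics/c2.png

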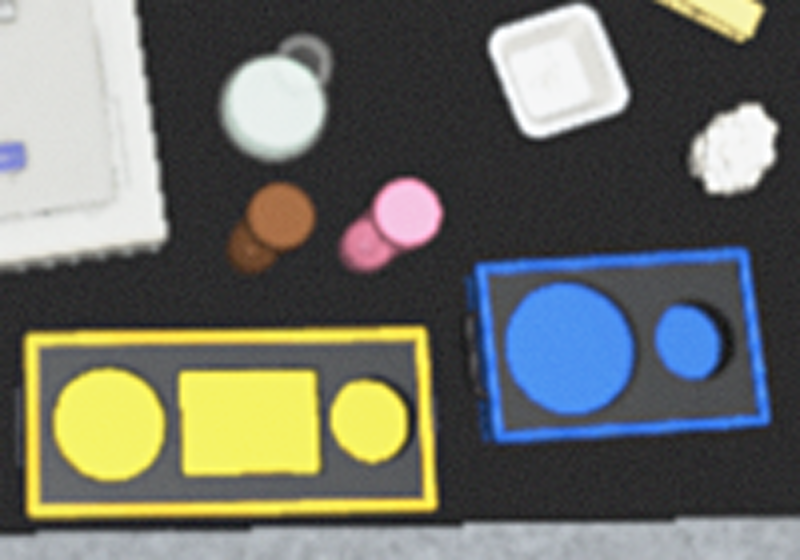

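Crop 1 (offset 125,225, x4) confirms the Petri dish, clear box, blue-capped tube, beaker with its white bottom, amber bottle, stopper and timer. Crop 2 shows the two trays and, to be left alone, the brown tube, pink tube and flask. Three things look like the tube: the blue cap (207,295), brown (385,234) and pink (416,233). Only the first has the blue cap. Now I'll measure precisely.

Run:
```python
from h import *
im=read_camera("top");h=cv2.cvtColor(im,cv2.COLOR_RGB2HSV)
def comps(m,box,amin):
    l,t,r,b=box;k=np.zeros(m.shape,np.uint8);k[t:b,l:r]=m[t:b,l:r]
    n,lab,st,ce=cv2.connectedComponentsWithStats(k.astype(np.uint8),connectivity=4)
    return [(ce[i],st[i],(lab==i).astype(np.uint8)) for i in range(1,n) if st[i][4]>=amin]
yel=(h[...,0]>20)&(h[...,0]<35)&(h[...,1]>120)&(h[...,2]>120)
blu=(h[...,0]>100)&(h[...,0]<125)&(h[...,1]>110)&(h[...,2]>90)
print("yellow");Y=[]
for (c,s,m),z in zip(sorted([q for q in comps(yel,(310,255,435,315),150) if q[1][2]<60],key=lambda q:q[0][0]),(.0225,.025,.019)):
    P=unproj([c],z,"top")[0];Y.append(P);print(c.round(2),s,P.round(4))
print("blue");B=[]
for (c,s,m),z in zip(sorted([q for q in comps(blu,(425,235,515,300),80) if q[1][2]<50],key=lambda q:q[0][0]),(.026,.019)):
    P=unproj([c],z,"top")[0];B.append(P);print(c.round(2),s,P.round(4))
for n,A,o in(("tit",Y,(66,-12,-80)),("pla",B,(28,-43))):
    d=(A[0]-A[-1])[:2];yaw=np.arctan2(-d[0],d[1]);u=d/np.linalg.norm(d)
    org=np.mean([a[:2]-u*k/1000 for a,k in zip(A,o)],0)
    print(n,"len",np.linalg.norm(d)*1000,"yaw",np.degrees(yaw),"org",org.round(4),[(org+u*k/1000).round(4) for k in o])
for c,s,m in comps(blu,(190,275,232,312),80): P=unproj([c],.110,"top");print("cap",c,s,P.round(4))
g=h[...,2]
for nm,box,z,th in(("dish",(122,280,164,320),.008,150),("box",(160,280,197,313),.022,205),("beakerbright",(232,262,264,296),.005,180),("beakerall",(232,262,264,296),.0325,75),("flask",(365,190,400,222),.0,170)):
    for c,s,m in comps((g>th)&(h[...,1]<80),box,100):
        ct=max(cv2.findContours(m,0,1)[0],key=cv2.contourArea);print(nm,c.round(2),s,unproj([c],z,"top")[0].round(4))
        if nm=="box":
            q=cv2.boxPoints(cv2.minAreaRect(ct));W=unproj(q,z,"top")[:,:2];e=np.roll(W,-1,0)-W;print(W.mean(0).round(4),np.linalg.norm(e,axis=1)*1000,np.degrees(np.arctan2(e[:,1],e[:,0])))
            mo=cv2.moments(m,True);print("axis deg img",np.degrees(.5*np.arctan2(2*mo['mu11'],mo['mu20']-mo['mu02'])))
am=(h[...,0]<20)&(h[...,1]>110)&(h[...,2]>40)
for c,s,m in comps(am,(270,278,300,305),20): print("amber",c,s)
u=(np.array([[627,262]])+.5)/4-.5+[125,225];print("bulb",u,unproj(u,.129,"top"))
for n,P in(("bottle",[.433,.064]),("tube",[.4173,.2254]),("beaker",[.4496,.1418])):
    print(n,proj([[*P,0],[*P,.05],[*P,.11],[*P,.129]],"top").round(1).tolist(),proj([[*P,0],[*P,.11]],"scene").round(1).tolist())
s=cv2.resize(read_camera("scene")[195:295,215:365],None,fx=5,fy=5,interpolation=cv2.INTER_CUBIC);cv2.imwrite("pics/s1.png",s[:,:,::-1])
```

```text
yellow
[341.85 285.67] [328 272  29  28 634] [ 0.4382 -0.0615  0.0225]
[377.01 285.21] [360 272  35  27 911] [ 0.4377 -0.1393  0.025 ]
[406.9  284.81] [397 275  20  21 321] [ 0.4378 -0.2072  0.019 ]
blue
[456.96 266.65] [441 250  33  34 876] [ 0.4757 -0.3208  0.026 ]
[486.5 265. ] [478 256  18  19 258] [ 0.479  -0.3913  0.019 ]
tit len 145.76188729132735 yaw -0.16728281324877306 org [ 0.4379 -0.1273] [array([ 0.4381, -0.0613]), array([ 0.4379, -0.1393]), array([ 0.4377, -0.2073])]
pla len 70.58619613532242 yaw 2.6831109316860693 org [ 0.477  -0.3486] [array([ 0.4757, -0.3206]), array([ 0.479 , -0.3915])]
cap [205.53386454 293.73306773] [197 285  18  18 251] [[0.4202 0.2191 0.11  ]]
dish [141.94 305.21] [122 289  42  31 739] [0.4025 0.3852 0.008 ]
box [177.52 296.89] [163 286  30  23 529] [0.4192 0.3017 0.022 ]
[0.4193 0.3018] [41.69908173 62.32077023 41.58664671 61.88406018] [ -5.98623865 -98.82960323 173.41908444  81.2566152 ]
axis deg img 6.074465686835575
beakerbright [249.92 280.65] [240 271  20  20 315] [0.4541 0.1445 0.005 ]
beakerall [247.77 279.51] [235 267  27  26 562] [0.4543 0.1455 0.0325]
flask [383.1  206.02] [371 194  25  25 481] [ 0.6244 -0.1653  0.    ]
amber [287.02941176 295.11764706] [278 287  15  14  68]
bulb [[281.375 290.125]] [[0.42392783 0.0656502  0.129     ]]
bottle [[285.8, 289.6], [284.5, 288.1], [282.8, 286.2], [282.2, 285.5]] [[293.0, 266.8], [291.8, 231.5]]
tube [[214.2, 297.7], [209.2, 296.7], [202.4, 295.2], [200.0, 294.8]] [[243.7, 254.1], [240.7, 220.0]]
beaker [[251.4, 282.8], [248.3, 281.0], [244.2, 278.5], [242.8, 277.7]] [[273.7, 256.8], [271.8, 222.4]]
```

View pics/s1.png

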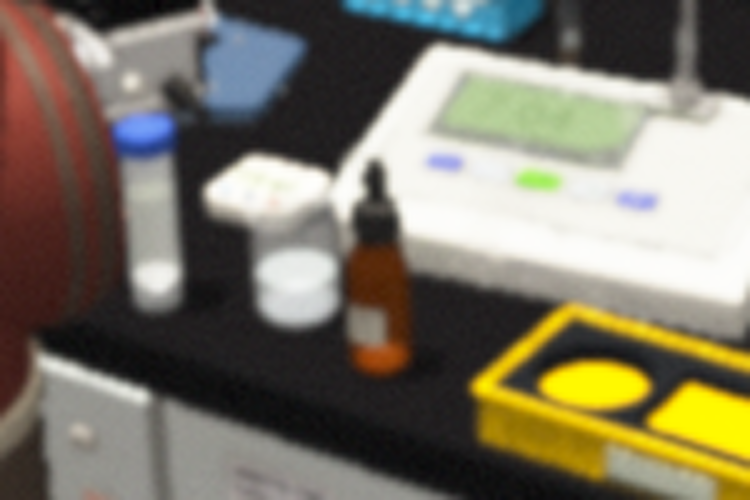

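The enlarged scene crop (offset 215,195, x5) shows the tube with its blue cap at (146,125), the bottle base at (380,358) and bulb tip at (376,160), and the beaker between them. The meter behind is only about 45 mm high.

Run:
```python
from h import *
f=lambda U:(np.array([U])+.5)/5-.5+[215,195]
for n,U,z in(("cap top",(146,125),.108),("tube base",(157,298),.002),("bulb",(376,160),.129),("bottle base",(380,358),.002),("beaker base",(297,308),.002)):
    print(n,unproj(f(U),z,"scene").round(4))
print("dish",unproj((np.array([[69.5,310]])+.5)/4-.5+[125,225],.009,"top").round(4))
print("bulbtop",unproj((np.array([[630,262]])+.5)/4-.5+[125,225],.127,"top").round(4))
for P in([.4239,.0656],[.43,.0656]): print(proj([[*P,0],[*P,.03],[*P,.07],[*P,.129]],"top").round(1).tolist(), proj([[*P,0],[*P,.129]],"scene").round(1).tolist())
s=get_state();y=s["tcp_rot"][:,1];print(s["time_s"],s["tcp_pos"],np.degrees(np.arctan2(y[1],y[0])))
```

```text
cap top [[0.4267 0.2219 0.108 ]]
tube base [[0.4176 0.2169 0.002 ]]
bulb [[0.4234 0.0632 0.129 ]]
bottle base [[0.4294 0.0695 0.002 ]]
beaker base [[0.4501 0.1408 0.002 ]]
dish [[0.4093 0.385  0.009 ]]
bulbtop [[0.424  0.0643 0.127 ]]
[[285.1, 293.7], [284.3, 292.9], [283.2, 291.9], [281.4, 290.1]] [[290.7, 268.1], [289.2, 226.3]]
[[285.1, 291.0], [284.3, 290.1], [283.2, 289.0], [281.4, 287.0]] [[291.9, 267.1], [290.5, 225.4]]
1.8 [0.20534689 0.5902907  0.22252134] 70.81892186759866
```

{"api": "carry_out", "payload": {
  "plan": [
    {"az": 7.1,"tx": -0.03,"ty": -0.027},
    {"az": 14.2,"tx": -0.06,"ty": -0.054},
    {"az": 21.3,"tx": -0.09,"ty": -0.08},
    {"az": 28.4,"tx": -0.12,"ty": -0.107},
    {"az": 35.4,"tx": -0.15,"ty": -0.133}
  ],
  "grip_force": 10
}}

```text
schema error: expected keys ax, ay, az, tx, ty, tz, grip
```

{"api": "carry_out", "payload": {
  "plan": [
    {"az": 7.1},
    {"az": 14.2},
    {"az": 21.3},
    {"az": 28.4},
    {"az": 35.4}
  ]
}}

```text
schema error: expected keys ax, ay, az, tx, ty, tz, grip
```

{"api": "carry_out", "payload": {
  "plan": [
    {"tx": -0.001}
  ]
}}

```text
schema error: expected keys ax, ay, az, tx, ty, tz, grip
```

{"api": "carry_out", "payload": {
  "plan": [
    {"ax": 0,"ay": 0,"az": 7.1,"tx": -0.03,"ty": -0.027,"tz": 0,"grip": 0.087},
    {"ax": 0,"ay": 0,"az": 14.2,"tx": -0.06,"ty": -0.054,"tz": 0,"grip": 0.087},
    {"ax": 0,"ay": 0,"az": 21.3,"tx": -0.09,"ty": -0.08,"tz": 0,"grip": 0.087},
    {"ax": 0,"ay": 0,"az": 28.4,"tx": -0.12,"ty": -0.107,"tz": 0,"grip": 0.087},
    {"ax": 0,"ay": 0,"az": 35.4,"tx": -0.15,"ty": -0.133,"tz": 0,"grip": 0.087}
  ],
  "grip_force": 10
}}

```text
time_s: 2.22
tcp_pos: [0.3037, 0.4138, 0.2226]
tcp_rot: [[-0.575, 0.818, 0.0], [0.818, 0.575, 0.0], [-0.0, 0.0, -1.0]]
ft_force: [0.9, -0.1, 0.4]
finger_gap: 0.0872
grip_force: 0.0
```

{"api": "carry_out", "payload": {
  "plan": [
    {"ax": 0,"ay": 0,"az": 7.1,"tx": 0,"ty": 0,"tz": 0,"grip": 0.087},
    {"ax": 0,"ay": 0,"az": 14.2,"tx": 0,"ty": 0,"tz": 0,"grip": 0.087},
    {"ax": 0,"ay": 0,"az": 21.3,"tx": 0,"ty": 0,"tz": 0,"grip": 0.087},
    {"ax": 0,"ay": 0,"az": 28.4,"tx": 0,"ty": 0,"tz": 0,"grip": 0.087},
    {"ax": 0,"ay": 0,"az": 35.4,"tx": 0,"ty": 0,"tz": 0,"grip": 0.087}
  ]
}}

```text
time_s: 2.63
tcp_pos: [0.3035, 0.4152, 0.2227]
tcp_rot: [[0.006, 1.0, 0.0], [1.0, -0.006, 0.0], [0.0, 0.0, -1.0]]
ft_force: [0.1, -0.1, -0.3]
finger_gap: 0.0869
grip_force: 0.0
```

{"api": "carry_out", "payload": {
  "plan": [
    {"ax": 0,"ay": 0,"az": 0,"tx": 0,"ty": 0,"tz": 0,"grip": 0.087},
    {"ax": 0,"ay": 0,"az": 0,"tx": 0,"ty": 0,"tz": 0,"grip": 0.087}
  ]
}}

```text
time_s: 2.8
tcp_pos: [0.3033, 0.4154, 0.2226]
tcp_rot: [[-0.004, 1.0, 0.0], [1.0, 0.004, 0.0], [0.0, 0.0, -1.0]]
ft_force: [0.3, 1.2, -0.4]
finger_gap: 0.0871
grip_force: 0.0
```

{"api": "carry_out", "payload": {
  "plan": [
    {"ax": 0,"ay": 0,"az": 0,"tx": -0.034,"ty": 0.019,"tz": 0,"grip": 0.087},
    {"ax": 0,"ay": 0,"az": 0,"tx": -0.068,"ty": 0.038,"tz": 0,"grip": 0.087},
    {"ax": 0,"ay": 0,"az": 0,"tx": -0.102,"ty": 0.057,"tz": 0,"grip": 0.087},
    {"ax": 0,"ay": 0,"az": 0,"tx": -0.136,"ty": 0.076,"tz": 0,"grip": 0.087},
    {"ax": 0,"ay": 0,"az": 0,"tx": -0.17,"ty": 0.095,"tz": 0,"grip": 0.087}
  ]
}}

```text
time_s: 3.22
tcp_pos: [0.3988, 0.244, 0.2227]
tcp_rot: [[-0.005, 1.0, 0.001], [1.0, 0.005, 0.0], [0.0, 0.001, -1.0]]
ft_force: [1.0, 0.2, 0.5]
finger_gap: 0.0868
grip_force: 0.0
```

{"api": "carry_out", "payload": {
  "plan": [
    {"ax": 0,"ay": 0,"az": 0,"tx": -0.033,"ty": 0.018,"tz": 0,"grip": 0.087},
    {"ax": 0,"ay": 0,"az": 0,"tx": -0.066,"ty": 0.037,"tz": 0,"grip": 0.087},
    {"ax": 0,"ay": 0,"az": 0,"tx": -0.1,"ty": 0.056,"tz": 0,"grip": 0.087},
    {"ax": 0,"ay": 0,"az": 0,"tx": -0.1,"ty": 0.056,"tz": 0.03,"grip": 0.087},
    {"ax": 0,"ay": 0,"az": 0,"tx": -0.1,"ty": 0.056,"tz": 0.06,"grip": 0.087}
  ]
}}

```text
time_s: 3.63
tcp_pos: [0.4575, 0.1435, 0.1641]
tcp_rot: [[-0.0, 1.0, 0.006], [1.0, 0.0, 0.001], [0.001, 0.006, -1.0]]
ft_force: [-0.2, 0.9, -0.8]
finger_gap: 0.087
grip_force: 0.0
```

{"api": "carry_out", "payload": {
  "plan": [
    {"ax": 0,"ay": 0,"az": 0,"tx": 0,"ty": 0,"tz": 0.03,"grip": 0.087},
    {"ax": 0,"ay": 0,"az": 0,"tx": 0,"ty": 0,"tz": 0.06,"grip": 0.087}
  ]
}}

```text
time_s: 3.8
tcp_pos: [0.4548, 0.145, 0.1016]
tcp_rot: [[-0.004, 1.0, 0.001], [1.0, 0.004, 0.0], [0.0, 0.001, -1.0]]
ft_force: [0.5, 1.2, -0.1]
finger_gap: 0.0871
grip_force: 0.0
```

Run:
```python
from h import *
s=get_state();print(s["tcp_pos"],s["ft_force"])
im=read_camera("top");c=cv2.resize(im[200:320,165:325],None,fx=5,fy=5,interpolation=cv2.INTER_CUBIC);cv2.imwrite("pics/b1.png",c[:,:,::-1])
```

```text
[0.45475047 0.1450356  0.10161978] [ 0.48795966  1.17888754 -0.0992734 ]
```

View pics/b1.png

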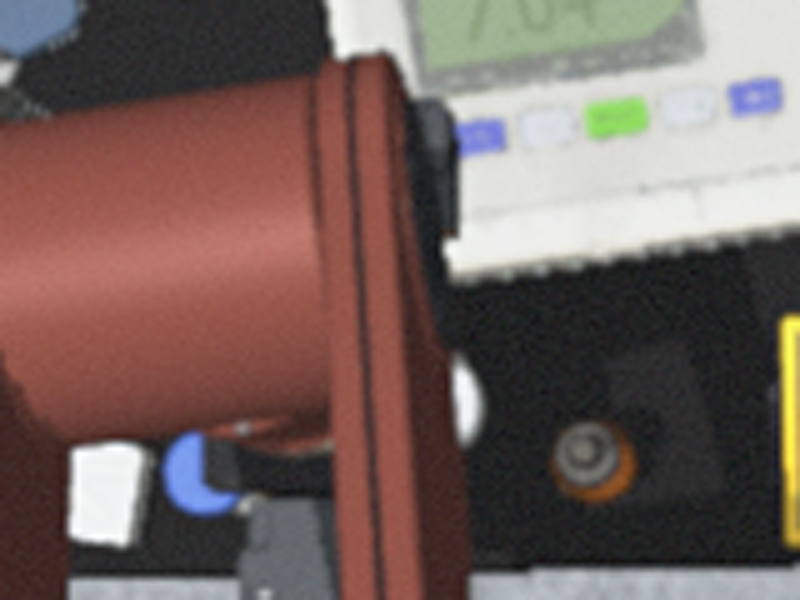

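The picture shows the wrist over the beaker. The gripper body's long side lies along x, clear of the bottle at crop (592,460) and the tube at (205,475). I'll descend and grip.

{"api": "carry_out", "payload": {
  "plan": [
    {"ax": 0,"ay": 0,"az": 0,"tx": 0,"ty": 0,"tz": 0.02,"grip": 0.087},
    {"ax": 0,"ay": 0,"az": 0,"tx": 0,"ty": 0,"tz": 0.04,"grip": 0.087},
    {"ax": 0,"ay": 0,"az": 0,"tx": 0,"ty": 0,"tz": 0.06,"grip": 0.087},
    {"ax": 0,"ay": 0,"az": 0,"tx": 0,"ty": 0,"tz": 0.079,"grip": 0.087},
    {"ax": 0,"ay": 0,"az": 0,"tx": 0,"ty": 0,"tz": 0.079,"grip": 0.087}
  ]
}}

```text
time_s: 4.27
tcp_pos: [0.4517, 0.1451, 0.0209]
tcp_rot: [[-0.003, 1.0, -0.006], [1.0, 0.003, -0.001], [-0.001, -0.006, -1.0]]
ft_force: [-1.2, 0.2, -0.9]
finger_gap: 0.0871
grip_force: 0.0
```

{"api": "carry_out", "payload": {
  "plan": [
    {"ax": 0,"ay": 0,"az": 0,"tx": 0,"ty": 0,"tz": 0,"grip": 0.06},
    {"ax": 0,"ay": 0,"az": 0,"tx": 0,"ty": 0,"tz": 0,"grip": 0.04},
    {"ax": 0,"ay": 0,"az": 0,"tx": 0,"ty": 0,"tz": 0,"grip": 0.04},
    {"ax": 0,"ay": 0,"az": 0,"tx": 0,"ty": 0,"tz": 0,"grip": 0.04},
    {"ax": 0,"ay": 0,"az": 0,"tx": 0,"ty": 0,"tz": 0,"grip": 0.04}
  ],
  "grip_force": 12
}}

```text
time_s: 4.68
tcp_pos: [0.4553, 0.1456, 0.0247]
tcp_rot: [[-0.001, 1.0, 0.002], [1.0, 0.001, 0.0], [0.0, 0.002, -1.0]]
ft_force: [-0.1, -0.6, 1.2]
finger_gap: 0.0614
grip_force: 0.0
```

{"api": "carry_out", "payload": {
  "plan": [
    {"ax": 0,"ay": 0,"az": 0,"tx": 0,"ty": 0,"tz": 0,"grip": 0.04},
    {"ax": 0,"ay": 0,"az": 0,"tx": 0,"ty": 0,"tz": 0,"grip": 0.04},
    {"ax": 0,"ay": 0,"az": 0,"tx": 0,"ty": 0,"tz": 0,"grip": 0.04}
  ]
}}

```text
time_s: 4.93
tcp_pos: [0.4547, 0.1455, 0.024]
tcp_rot: [[-0.0, 1.0, 0.001], [1.0, 0.0, 0.0], [0.0, 0.001, -1.0]]
ft_force: [-1.6, 0.0, 5.0]
finger_gap: 0.0505
grip_force: 12.0
```

{"api": "carry_out", "payload": {
  "plan": [
    {"ax": 0,"ay": 0,"az": 0,"tx": 0,"ty": 0,"tz": 0,"grip": 0.04},
    {"ax": 0,"ay": 0,"az": 0,"tx": 0,"ty": 0,"tz": 0,"grip": 0.04},
    {"ax": 0,"ay": 0,"az": 0,"tx": 0,"ty": 0,"tz": 0,"grip": 0.04},
    {"ax": 0,"ay": 0,"az": 0,"tx": 0,"ty": 0,"tz": 0,"grip": 0.04}
  ]
}}

```text
time_s: 5.27
tcp_pos: [0.4547, 0.1455, 0.024]
tcp_rot: [[-0.0, 1.0, 0.0], [1.0, 0.0, 0.0], [0.0, 0.0, -1.0]]
ft_force: [-1.9, 0.5, 5.4]
finger_gap: 0.05
grip_force: 12.0
```

The gap is 50 mm against a 48 mm wall, with 5 N upward, so the pads are probably bearing on the lip. I'll regrip 4 mm lower.

{"api": "carry_out", "payload": {
  "plan": [
    {"ax": 0,"ay": 0,"az": 0,"tx": 0,"ty": 0,"tz": 0,"grip": 0.062},
    {"ax": 0,"ay": 0,"az": 0,"tx": 0,"ty": 0,"tz": 0,"grip": 0.062},
    {"ax": 0,"ay": 0,"az": 0,"tx": 0,"ty": 0,"tz": 0,"grip": 0.062},
    {"ax": 0,"ay": 0,"az": 0,"tx": 0,"ty": 0,"tz": 0.003,"grip": 0.062},
    {"ax": 0,"ay": 0,"az": 0,"tx": 0,"ty": 0,"tz": 0.004,"grip": 0.062}
  ]
}}

```text
time_s: 5.68
tcp_pos: [0.4541, 0.1454, 0.019]
tcp_rot: [[-0.0, 1.0, -0.001], [1.0, 0.0, -0.0], [-0.0, -0.001, -1.0]]
ft_force: [0.2, -0.6, -0.5]
finger_gap: 0.0616
grip_force: 0.0
```

{"api": "carry_out", "payload": {
  "plan": [
    {"ax": 0,"ay": 0,"az": 0,"tx": 0,"ty": 0,"tz": 0,"grip": 0.062},
    {"ax": 0,"ay": 0,"az": 0,"tx": 0,"ty": 0,"tz": 0,"grip": 0.04},
    {"ax": 0,"ay": 0,"az": 0,"tx": 0,"ty": 0,"tz": 0,"grip": 0.04},
    {"ax": 0,"ay": 0,"az": 0,"tx": 0,"ty": 0,"tz": 0,"grip": 0.04},
    {"ax": 0,"ay": 0,"az": 0,"tx": 0,"ty": 0,"tz": 0,"grip": 0.04}
  ],
  "grip_force": 10
}}

```text
time_s: 6.1
tcp_pos: [0.4544, 0.1454, 0.0196]
tcp_rot: [[-0.0, 1.0, 0.0], [1.0, 0.0, 0.0], [0.0, 0.0, -1.0]]
ft_force: [0.6, -0.3, -1.2]
finger_gap: 0.05
grip_force: 10.0
```

{"api": "carry_out", "payload": {
  "plan": [
    {"ax": 0,"ay": 0,"az": 0,"tx": 0,"ty": 0,"tz": 0,"grip": 0.04},
    {"ax": 0,"ay": 0,"az": 0,"tx": 0,"ty": 0,"tz": 0,"grip": 0.04}
  ]
}}

```text
time_s: 6.27
tcp_pos: [0.4544, 0.1454, 0.0195]
tcp_rot: [[-0.0, 1.0, -0.0], [1.0, 0.0, -0.0], [-0.0, -0.0, -1.0]]
ft_force: [-1.2, 0.8, -0.2]
finger_gap: 0.0501
grip_force: 10.0
```

{"api": "carry_out", "payload": {
  "plan": [
    {"ax": 0,"ay": 0,"az": 0,"tx": 0,"ty": 0,"tz": -0.02,"grip": 0.04},
    {"ax": 0,"ay": 0,"az": 0,"tx": 0,"ty": 0,"tz": -0.055,"grip": 0.04},
    {"ax": 0,"ay": 0,"az": 0,"tx": 0,"ty": 0,"tz": -0.09,"grip": 0.04},
    {"ax": 0,"ay": 0,"az": 0,"tx": 0,"ty": 0,"tz": -0.125,"grip": 0.04},
    {"ax": 0,"ay": 0,"az": 0,"tx": 0,"ty": 0,"tz": -0.16,"grip": 0.04}
  ]
}}

```text
time_s: 6.68
tcp_pos: [0.454, 0.1454, 0.1811]
tcp_rot: [[-0.0, 1.0, -0.0], [1.0, 0.0, -0.0], [-0.0, -0.0, -1.0]]
ft_force: [0.5, 0.1, -0.9]
finger_gap: 0.05
grip_force: 10.0
```

{"api": "carry_out", "payload": {
  "plan": [
    {"ax": 0,"ay": 0,"az": 0,"tx": -0.02,"ty": -0.003,"tz": 0,"grip": 0.04},
    {"ax": 0,"ay": 0,"az": 0,"tx": -0.05,"ty": -0.006,"tz": 0,"grip": 0.04},
    {"ax": 0,"ay": 0,"az": 0,"tx": -0.085,"ty": -0.01,"tz": 0,"grip": 0.04},
    {"ax": 0,"ay": 0,"az": 0,"tx": -0.12,"ty": -0.013,"tz": 0,"grip": 0.04},
    {"ax": 0,"ay": 0,"az": 0,"tx": -0.155,"ty": -0.0165,"tz": 0,"grip": 0.04}
  ]
}}

```text
time_s: 7.1
tcp_pos: [0.4376, -0.0108, 0.1798]
tcp_rot: [[-0.001, 1.0, 0.001], [1.0, 0.001, -0.0], [-0.0, 0.001, -1.0]]
ft_force: [0.6, -1.0, -0.1]
finger_gap: 0.0503
grip_force: 10.0
```

{"api": "carry_out", "payload": {
  "plan": [
    {"ax": 0,"ay": 0,"az": 0,"tx": -0.03,"ty": 0,"tz": 0,"grip": 0.04},
    {"ax": 0,"ay": 0,"az": 0,"tx": -0.0515,"ty": 0,"tz": 0,"grip": 0.04},
    {"ax": 0,"ay": 0,"az": 0,"tx": -0.0515,"ty": 0,"tz": 0.02,"grip": 0.04},
    {"ax": 0,"ay": 0,"az": 0,"tx": -0.0515,"ty": 0,"tz": 0.05,"grip": 0.04},
    {"ax": 0,"ay": 0,"az": 0,"tx": -0.0515,"ty": 0,"tz": 0.08,"grip": 0.04}
  ]
}}

```text
time_s: 7.52
tcp_pos: [0.439, -0.0621, 0.0998]
tcp_rot: [[0.001, 1.0, 0.003], [1.0, -0.001, -0.001], [-0.001, 0.003, -1.0]]
ft_force: [0.9, -0.8, -0.3]
finger_gap: 0.0499
grip_force: 10.0
```

{"api": "carry_out", "payload": {
  "plan": [
    {"ax": 0,"ay": 0,"az": 0,"tx": 0,"ty": 0,"tz": 0,"grip": 0.04},
    {"ax": 0,"ay": 0,"az": 0,"tx": 0,"ty": 0,"tz": 0,"grip": 0.04},
    {"ax": 0,"ay": 0,"az": 0,"tx": 0,"ty": 0,"tz": 0,"grip": 0.04}
  ]
}}

```text
time_s: 7.77
tcp_pos: [0.4388, -0.0612, 0.1009]
tcp_rot: [[-0.001, 1.0, 0.001], [1.0, 0.001, -0.0], [-0.0, 0.001, -1.0]]
ft_force: [-0.4, 0.2, 0.0]
finger_gap: 0.0504
grip_force: 10.0
```

Run:
```python
from h import *
s=get_state();print(s["time_s"],s["tcp_pos"],s["ft_force"],s["finger_gap"])
im=read_camera("top");c=cv2.resize(im[200:320,290:450],None,fx=3,fy=3,interpolation=cv2.INTER_CUBIC)
d=cv2.resize(read_camera("scene")[200:320,290:450],None,fx=3,fy=3,interpolation=cv2.INTER_CUBIC);cv2.imwrite("pics/b2.png",np.vstack([c,d])[:600,:,::-1])
```

```text
7.7667 [ 0.43875692 -0.06121794  0.10089476] [-0.37153791  0.23708268  0.0371881 ] 0.050371928778322285
```

View pics/b2.png

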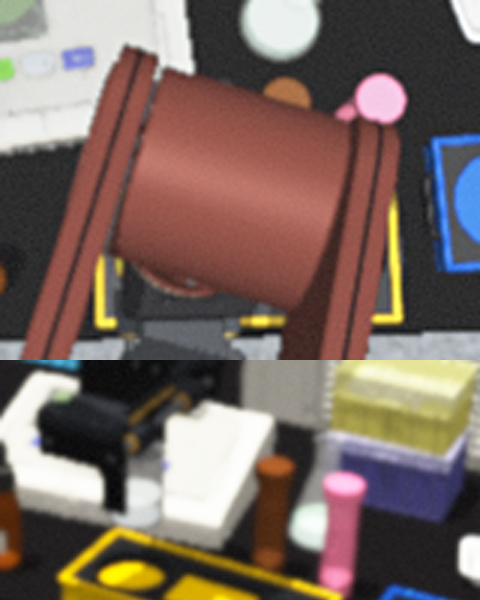

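The beaker hangs upright in the fingers (lower half, about (135,500)), lined up with its cut-out. I'll lower it.

{"api": "carry_out", "payload": {
  "plan": [
    {"ax": 0,"ay": 0,"az": 0,"tx": 0,"ty": -0.0005,"tz": 0.025,"grip": 0.04},
    {"ax": 0,"ay": 0,"az": 0,"tx": 0,"ty": -0.0005,"tz": 0.045,"grip": 0.04},
    {"ax": 0,"ay": 0,"az": 0,"tx": 0,"ty": -0.0005,"tz": 0.058,"grip": 0.04},
    {"ax": 0,"ay": 0,"az": 0,"tx": 0,"ty": -0.0005,"tz": 0.0625,"grip": 0.04},
    {"ax": 0,"ay": 0,"az": 0,"tx": 0,"ty": -0.0005,"tz": 0.0635,"grip": 0.04}
  ]
}}

```text
time_s: 8.28
tcp_pos: [0.4378, -0.061, 0.0364]
tcp_rot: [[-0.001, 1.0, 0.0], [1.0, 0.001, -0.0], [-0.0, 0.0, -1.0]]
ft_force: [-0.5, -0.3, 0.0]
finger_gap: 0.0502
grip_force: 10.0
```

{"api": "carry_out", "payload": {
  "plan": [
    {"ax": 0,"ay": 0,"az": 0,"tx": 0,"ty": 0,"tz": 0.001,"grip": 0.04},
    {"ax": 0,"ay": 0,"az": 0,"tx": 0,"ty": 0,"tz": 0.0015,"grip": 0.04},
    {"ax": 0,"ay": 0,"az": 0,"tx": 0,"ty": 0,"tz": 0.002,"grip": 0.04},
    {"ax": 0,"ay": 0,"az": 0,"tx": 0,"ty": 0,"tz": 0.002,"grip": 0.04}
  ]
}}

```text
time_s: 8.62
tcp_pos: [0.4382, -0.0613, 0.0349]
tcp_rot: [[-0.0, 1.0, 0.002], [1.0, 0.0, -0.001], [-0.001, 0.002, -1.0]]
ft_force: [-0.2, 0.2, -0.8]
finger_gap: 0.0501
grip_force: 10.0
```

{"api": "carry_out", "payload": {
  "plan": [
    {"ax": 0,"ay": 0,"az": 0,"tx": 0,"ty": 0,"tz": 0.0006,"grip": 0.04},
    {"ax": 0,"ay": 0,"az": 0,"tx": 0,"ty": 0,"tz": 0.0012,"grip": 0.04},
    {"ax": 0,"ay": 0,"az": 0,"tx": 0,"ty": 0,"tz": 0.0012,"grip": 0.04}
  ]
}}

```text
time_s: 8.87
tcp_pos: [0.4383, -0.0615, 0.0342]
tcp_rot: [[-0.0, 1.0, 0.001], [1.0, 0.0, -0.001], [-0.001, 0.001, -1.0]]
ft_force: [-2.6, -0.1, 10.2]
finger_gap: 0.0505
grip_force: 10.0
```

{"api": "carry_out", "payload": {
  "plan": [
    {"ax": 0,"ay": 0,"az": 0,"tx": 0,"ty": 0,"tz": -0.0007,"grip": 0.055},
    {"ax": 0,"ay": 0,"az": 0,"tx": 0,"ty": 0,"tz": -0.0007,"grip": 0.064},
    {"ax": 0,"ay": 0,"az": 0,"tx": 0,"ty": 0,"tz": -0.0007,"grip": 0.064},
    {"ax": 0,"ay": 0,"az": 0,"tx": 0,"ty": 0,"tz": -0.0007,"grip": 0.064},
    {"ax": 0,"ay": 0,"az": 0,"tx": 0,"ty": 0,"tz": -0.0007,"grip": 0.064}
  ]
}}

```text
time_s: 9.28
tcp_pos: [0.4373, -0.061, 0.0334]
tcp_rot: [[-0.0, 1.0, -0.0], [1.0, 0.0, 0.0], [0.0, -0.0, -1.0]]
ft_force: [0.2, 0.1, 0.3]
finger_gap: 0.0632
grip_force: 0.0
```

{"api": "carry_out", "payload": {
  "plan": [
    {"ax": 0,"ay": 0,"az": 0,"tx": 0,"ty": 0,"tz": -0.015,"grip": 0.064},
    {"ax": 0,"ay": 0,"az": 0,"tx": 0,"ty": 0,"tz": -0.045,"grip": 0.07},
    {"ax": 0,"ay": 0,"az": 0,"tx": 0,"ty": 0,"tz": -0.085,"grip": 0.07},
    {"ax": 0,"ay": 0,"az": 0,"tx": 0,"ty": 0,"tz": -0.125,"grip": 0.07},
    {"ax": 0,"ay": 0,"az": 0,"tx": 0,"ty": 0,"tz": -0.165,"grip": 0.07}
  ]
}}

```text
time_s: 9.7
tcp_pos: [0.4368, -0.0608, 0.1999]
tcp_rot: [[-0.0, 1.0, -0.001], [1.0, 0.0, 0.0], [0.0, -0.001, -1.0]]
ft_force: [1.0, -0.9, -0.1]
finger_gap: 0.0698
grip_force: 0.0
```

{"api": "carry_out", "payload": {
  "plan": [
    {"ax": 0,"ay": 0,"az": 1.4,"tx": 0.038,"ty": -0.002,"tz": 0,"grip": 0.07},
    {"ax": 0,"ay": 0,"az": 2.8,"tx": 0.076,"ty": -0.004,"tz": 0,"grip": 0.07},
    {"ax": 0,"ay": 0,"az": 4.2,"tx": 0.114,"ty": -0.006,"tz": 0,"grip": 0.07},
    {"ax": 0,"ay": 0,"az": 5.6,"tx": 0.152,"ty": -0.008,"tz": 0,"grip": 0.07},
    {"ax": 0,"ay": 0,"az": 7,"tx": 0.19,"ty": -0.01,"tz": 0,"grip": 0.07}
  ]
}}

```text
time_s: 10.12
tcp_pos: [0.427, 0.1305, 0.1987]
tcp_rot: [[0.123, 0.992, 0.001], [0.992, -0.123, 0.0], [0.0, 0.001, -1.0]]
ft_force: [1.3, -0.3, 0.3]
finger_gap: 0.0702
grip_force: 0.0
```

Run:
```python
from h import *
s=get_state();print(s["tcp_pos"],s["tcp_rot"])
R=s["tcp_rot"]
print("to box",R.T@(np.array([.419,.302,.2])-s["tcp_pos"]))
im=read_camera("top");c=cv2.resize(im[200:320,290:450],None,fx=3,fy=3,interpolation=cv2.INTER_CUBIC)
d=cv2.resize(read_camera("scene")[200:320,290:450],None,fx=3,fy=3,interpolation=cv2.INTER_CUBIC);cv2.imwrite("pics/b3.png",np.hstack([c,d])[:,:800,::-1])
```

```text
[0.42698245 0.13049262 0.19866973] [[ 1.23450875e-01  9.92350517e-01  5.76500444e-04]
 [ 9.92350677e-01 -1.23450926e-01  5.26489351e-05]
 [ 1.23415712e-04  5.65591049e-04 -9.99999832e-01]]
to box [ 0.16921019 -0.02909338 -0.00132584]
```

View pics/b3.png

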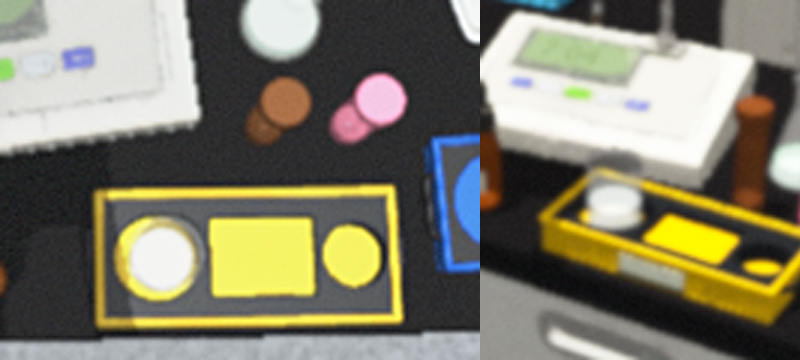

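The beaker stands upright, down in its cut-out. Next, the box.

{"api": "carry_out", "payload": {
  "plan": [
    {"ax": 0,"ay": 0,"az": 0,"tx": 0.038,"ty": -0.007,"tz": 0,"grip": 0.07},
    {"ax": 0,"ay": 0,"az": 0,"tx": 0.076,"ty": -0.014,"tz": 0,"grip": 0.07},
    {"ax": 0,"ay": 0,"az": 0,"tx": 0.114,"ty": -0.021,"tz": 0,"grip": 0.07},
    {"ax": 0,"ay": 0,"az": 0,"tx": 0.152,"ty": -0.028,"tz": 0,"grip": 0.07},
    {"ax": 0,"ay": 0,"az": 0,"tx": 0.169,"ty": -0.029,"tz": 0,"grip": 0.07}
  ]
}}

```text
time_s: 10.63
tcp_pos: [0.4185, 0.3032, 0.1983]
tcp_rot: [[0.12, 0.993, -0.0], [0.993, -0.12, 0.001], [0.001, -0.001, -1.0]]
ft_force: [-0.4, -0.8, 0.4]
finger_gap: 0.0695
grip_force: 0.0
```

{"api": "carry_out", "payload": {
  "plan": [
    {"ax": 0,"ay": 0,"az": 0,"tx": 0,"ty": 0,"tz": 0.03,"grip": 0.07},
    {"ax": 0,"ay": 0,"az": 0,"tx": 0,"ty": 0,"tz": 0.07,"grip": 0.07},
    {"ax": 0,"ay": 0,"az": 0,"tx": 0,"ty": 0,"tz": 0.105,"grip": 0.07},
    {"ax": 0,"ay": 0,"az": 0,"tx": 0,"ty": 0,"tz": 0.13,"grip": 0.07},
    {"ax": 0,"ay": 0,"az": 0,"tx": 0,"ty": 0,"tz": 0.15,"grip": 0.07}
  ]
}}

```text
time_s: 11.05
tcp_pos: [0.4177, 0.2986, 0.0454]
tcp_rot: [[0.121, 0.993, -0.004], [0.993, -0.121, -0.002], [-0.003, -0.003, -1.0]]
ft_force: [-0.4, -0.4, 0.3]
finger_gap: 0.0701
grip_force: 0.0
```

{"api": "carry_out", "payload": {
  "plan": [
    {"ax": 0,"ay": 0,"az": 0,"tx": 0,"ty": 0,"tz": 0,"grip": 0.07},
    {"ax": 0,"ay": 0,"az": 0,"tx": 0,"ty": 0,"tz": 0,"grip": 0.07}
  ]
}}

```text
time_s: 11.22
tcp_pos: [0.4184, 0.2991, 0.0475]
tcp_rot: [[0.122, 0.993, -0.003], [0.993, -0.122, -0.002], [-0.002, -0.003, -1.0]]
ft_force: [0.3, -0.5, 0.9]
finger_gap: 0.07
grip_force: 0.0
```

{"api": "carry_out", "payload": {
  "plan": [
    {"ax": 0,"ay": 0,"az": 0,"tx": 0.002,"ty": 0,"tz": 0.015,"grip": 0.07},
    {"ax": 0,"ay": 0,"az": 0,"tx": 0.002,"ty": 0,"tz": 0.028,"grip": 0.07},
    {"ax": 0,"ay": 0,"az": 0,"tx": 0.002,"ty": 0,"tz": 0.0345,"grip": 0.07},
    {"ax": 0,"ay": 0,"az": 0,"tx": 0.002,"ty": 0,"tz": 0.0345,"grip": 0.07}
  ]
}}

```text
time_s: 11.55
tcp_pos: [0.4196, 0.3019, 0.0143]
tcp_rot: [[0.122, 0.993, -0.0], [0.993, -0.122, -0.0], [-0.0, -0.0, -1.0]]
ft_force: [-1.0, 0.7, -0.9]
finger_gap: 0.0702
grip_force: 0.0
```

{"api": "carry_out", "payload": {
  "plan": [
    {"ax": 0,"ay": 0,"az": 0,"tx": 0,"ty": 0,"tz": 0,"grip": 0.035},
    {"ax": 0,"ay": 0,"az": 0,"tx": 0,"ty": 0,"tz": 0,"grip": 0.035},
    {"ax": 0,"ay": 0,"az": 0,"tx": 0,"ty": 0,"tz": 0,"grip": 0.035},
    {"ax": 0,"ay": 0,"az": 0,"tx": 0,"ty": 0,"tz": 0,"grip": 0.035},
    {"ax": 0,"ay": 0,"az": 0,"tx": 0,"ty": 0,"tz": 0,"grip": 0.035}
  ],
  "grip_force": 15
}}

```text
time_s: 11.97
tcp_pos: [0.4199, 0.3024, 0.0147]
tcp_rot: [[0.122, 0.993, 0.001], [0.993, -0.122, 0.0], [0.001, 0.001, -1.0]]
ft_force: [-0.2, -0.2, -0.1]
finger_gap: 0.0445
grip_force: 0.2
```

{"api": "carry_out", "payload": {
  "plan": [
    {"ax": 0,"ay": 0,"az": 0,"tx": 0,"ty": 0,"tz": 0,"grip": 0.035},
    {"ax": 0,"ay": 0,"az": 0,"tx": 0,"ty": 0,"tz": 0,"grip": 0.035},
    {"ax": 0,"ay": 0,"az": 0,"tx": 0,"ty": 0,"tz": 0,"grip": 0.035},
    {"ax": 0,"ay": 0,"az": 0,"tx": 0,"ty": 0,"tz": 0,"grip": 0.035}
  ]
}}

```text
time_s: 12.3
tcp_pos: [0.4198, 0.3024, 0.0145]
tcp_rot: [[0.122, 0.993, 0.001], [0.993, -0.122, 0.0], [0.0, 0.001, -1.0]]
ft_force: [-0.0, -0.7, 5.2]
finger_gap: 0.0421
grip_force: 14.9
```

{"api": "carry_out", "payload": {
  "plan": [
    {"ax": 0,"ay": 0,"az": 0,"tx": 0,"ty": 0,"tz": -0.02,"grip": 0.035},
    {"ax": 0,"ay": 0,"az": -1.5,"tx": 0,"ty": 0,"tz": -0.055,"grip": 0.035},
    {"ax": 0,"ay": 0,"az": -3.5,"tx": 0,"ty": 0,"tz": -0.09,"grip": 0.035},
    {"ax": 0,"ay": 0,"az": -5.5,"tx": 0,"ty": 0,"tz": -0.125,"grip": 0.035},
    {"ax": 0,"ay": 0,"az": -7,"tx": 0,"ty": 0,"tz": -0.16,"grip": 0.035}
  ]
}}

```text
time_s: 12.72
tcp_pos: [0.4188, 0.3019, 0.175]
tcp_rot: [[-0.002, 1.0, -0.001], [1.0, 0.002, -0.0], [-0.0, -0.001, -1.0]]
ft_force: [1.2, 0.3, 0.1]
finger_gap: 0.0426
grip_force: 14.9
```

{"api": "carry_out", "payload": {
  "plan": [
    {"ax": 0,"ay": 0,"az": 0,"tx": -0.02,"ty": 0,"tz": 0,"grip": 0.035},
    {"ax": 0,"ay": 0,"az": 0,"tx": -0.055,"ty": 0.003,"tz": 0,"grip": 0.035},
    {"ax": 0,"ay": 0,"az": 0,"tx": -0.095,"ty": 0.006,"tz": 0,"grip": 0.035},
    {"ax": 0,"ay": 0,"az": 0,"tx": -0.135,"ty": 0.01,"tz": 0,"grip": 0.035},
    {"ax": 0,"ay": 0,"az": 0,"tx": -0.175,"ty": 0.014,"tz": 0,"grip": 0.035}
  ]
}}

```text
time_s: 13.13
tcp_pos: [0.4329, 0.1258, 0.1737]
tcp_rot: [[-0.002, 1.0, -0.0], [1.0, 0.002, -0.0], [-0.0, -0.0, -1.0]]
ft_force: [0.9, -0.4, -0.7]
finger_gap: 0.0419
grip_force: 14.9
```

{"api": "carry_out", "payload": {
  "plan": [
    {"ax": 0,"ay": 0,"az": 0,"tx": -0.04,"ty": 0.001,"tz": 0,"grip": 0.035},
    {"ax": 0,"ay": 0,"az": 0,"tx": -0.08,"ty": 0.002,"tz": 0,"grip": 0.035},
    {"ax": 0,"ay": 0,"az": 0,"tx": -0.12,"ty": 0.003,"tz": 0,"grip": 0.035},
    {"ax": 0,"ay": 0,"az": 0,"tx": -0.155,"ty": 0.004,"tz": 0,"grip": 0.035},
    {"ax": 0,"ay": 0,"az": 0,"tx": -0.19,"ty": 0.004,"tz": 0,"grip": 0.035}
  ]
}}

```text
time_s: 13.55
tcp_pos: [0.437, -0.0647, 0.1738]
tcp_rot: [[0.0, 1.0, 0.0], [1.0, -0.0, 0.0], [0.0, 0.0, -1.0]]
ft_force: [1.0, -0.0, -0.9]
finger_gap: 0.0423
grip_force: 14.9
```

{"api": "carry_out", "payload": {
  "plan": [
    {"ax": 0,"ay": 0,"az": 0,"tx": -0.035,"ty": 0,"tz": 0,"grip": 0.035},
    {"ax": 0,"ay": 0,"az": 0,"tx": -0.065,"ty": 0,"tz": 0,"grip": 0.035},
    {"ax": 0,"ay": 0,"az": 0,"tx": -0.077,"ty": 0,"tz": 0,"grip": 0.035},
    {"ax": 0,"ay": 0,"az": 0,"tx": -0.077,"ty": 0,"tz": 0,"grip": 0.035},
    {"ax": 0,"ay": 0,"az": 0,"tx": -0.077,"ty": 0,"tz": 0,"grip": 0.035}
  ]
}}

```text
time_s: 13.97
tcp_pos: [0.4372, -0.1396, 0.1735]
tcp_rot: [[0.001, 1.0, -0.001], [1.0, -0.001, 0.001], [0.001, -0.001, -1.0]]
ft_force: [-0.8, -0.3, 0.5]
finger_gap: 0.0424
grip_force: 14.9
```

Run:
```python
from h import *
f=lambda U:(np.array([U])+.5)/4-.5+[315,180]
print("brown cap",unproj(f((281,216)),.108,"top"),"foot",unproj(f((249,247)),.0,"top"))
print("pink cap",unproj(f((408,213)),.108,"top"),"foot",unproj(f((366,247)),.0,"top"))
g=lambda U:(np.array([U])+.5)/3-.5+[290,200]
# scene crop b2 lower half (rows-360)
print("scene brown cap",unproj(g((276,465-360)),.108,"scene"),"base",unproj(g((268,562-360)),.0,"scene"))
for z in(.09,.1,.11,.12): print(z,unproj(f((281,216)),z,"top")[0].round(3),unproj(g((276,105)),z,"scene")[0].round(3))
```

```text
brown cap [[ 0.5379151  -0.14723903  0.108     ]] foot [[ 5.40453141e-01 -1.47028176e-01  1.11022302e-16]]
pink cap [[ 0.53851029 -0.21342573  0.108     ]] foot [[ 5.39403318e-01 -2.15021000e-01 -1.11022302e-16]]
scene brown cap [[ 0.54322469 -0.14684802  0.108     ]] base [[ 0.55432617 -0.14063052  0.        ]]
0.09 [ 0.541 -0.15   0.09 ] [ 0.575 -0.133  0.09 ]
0.1 [ 0.539 -0.149  0.1  ] [ 0.557 -0.141  0.1  ]
0.11 [ 0.538 -0.147  0.11 ] [ 0.54  -0.148  0.11 ]
0.12 [ 0.536 -0.145  0.12 ] [ 0.522 -0.156  0.12 ]
```

The brown look-alike at (0.539,-0.147), 110 mm tall, would be under the gripper body if I lowered fully: the body reaches x 0.532 at z 0.105. So I'll stop with the body just above it at TCP z ≈ 0.0425. By then the box is inside the cut-out with about 8 mm to go, and I'll release it there.

{"api": "carry_out", "payload": {
  "plan": [
    {"ax": 0,"ay": 0,"az": 0,"tx": 0,"ty": 0,"tz": 0.03,"grip": 0.035},
    {"ax": 0,"ay": 0,"az": 0,"tx": 0,"ty": 0,"tz": 0.065,"grip": 0.035},
    {"ax": 0,"ay": 0,"az": 0,"tx": 0,"ty": 0,"tz": 0.095,"grip": 0.035},
    {"ax": 0,"ay": 0,"az": 0,"tx": 0,"ty": 0,"tz": 0.11,"grip": 0.035},
    {"ax": 0,"ay": 0,"az": 0,"tx": 0,"ty": 0,"tz": 0.12,"grip": 0.035}
  ]
}}

```text
time_s: 14.38
tcp_pos: [0.4358, -0.137, 0.0513]
tcp_rot: [[-0.002, 1.0, -0.004], [1.0, 0.002, 0.003], [0.003, -0.004, -1.0]]
ft_force: [-1.3, 0.5, -0.4]
finger_gap: 0.0421
grip_force: 14.9
```

{"api": "carry_out", "payload": {
  "plan": [
    {"ax": 0,"ay": 0,"az": 0,"tx": 0,"ty": -0.001,"tz": 0.004,"grip": 0.035},
    {"ax": 0,"ay": 0,"az": 0,"tx": 0,"ty": -0.002,"tz": 0.008,"grip": 0.035},
    {"ax": 0,"ay": 0,"az": 0,"tx": 0,"ty": -0.002,"tz": 0.0105,"grip": 0.035},
    {"ax": 0,"ay": 0,"az": 0,"tx": 0,"ty": -0.002,"tz": 0.0105,"grip": 0.035},
    {"ax": 0,"ay": 0,"az": 0,"tx": 0,"ty": -0.002,"tz": 0.0105,"grip": 0.035}
  ]
}}

```text
time_s: 14.8
tcp_pos: [0.4364, -0.1401, 0.0445]
tcp_rot: [[-0.0, 1.0, 0.002], [1.0, 0.0, -0.001], [-0.001, 0.002, -1.0]]
ft_force: [-0.5, -0.8, -0.3]
finger_gap: 0.0424
grip_force: 14.9
```

{"api": "carry_out", "payload": {
  "plan": [
    {"ax": 0,"ay": 0,"az": 0,"tx": 0.001,"ty": 0,"tz": 0.001,"grip": 0.035},
    {"ax": 0,"ay": 0,"az": 0,"tx": 0.001,"ty": 0,"tz": 0.0018,"grip": 0.035},
    {"ax": 0,"ay": 0,"az": 0,"tx": 0.001,"ty": 0,"tz": 0.0018,"grip": 0.035},
    {"ax": 0,"ay": 0,"az": 0,"tx": 0.001,"ty": 0,"tz": 0.0018,"grip": 0.035}
  ]
}}

```text
time_s: 15.13
tcp_pos: [0.4356, -0.1389, 0.0419]
tcp_rot: [[-0.0, 1.0, 0.0], [1.0, 0.0, -0.0], [-0.0, 0.0, -1.0]]
ft_force: [-0.1, -0.4, -0.3]
finger_gap: 0.0425
grip_force: 14.9
```

{"api": "carry_out", "payload": {
  "plan": [
    {"ax": 0,"ay": 0,"az": 0,"tx": 0,"ty": 0,"tz": 0,"grip": 0.052},
    {"ax": 0,"ay": 0,"az": 0,"tx": 0,"ty": 0,"tz": 0,"grip": 0.056},
    {"ax": 0,"ay": 0,"az": 0,"tx": 0,"ty": 0,"tz": 0,"grip": 0.056},
    {"ax": 0,"ay": 0,"az": 0,"tx": 0,"ty": 0,"tz": 0,"grip": 0.056}
  ]
}}

```text
time_s: 15.47
tcp_pos: [0.4356, -0.1389, 0.0418]
tcp_rot: [[-0.0, 1.0, 0.0], [1.0, 0.0, -0.0], [-0.0, 0.0, -1.0]]
ft_force: [-0.2, 0.2, -0.5]
finger_gap: 0.0547
grip_force: 0.0
```

{"api": "carry_out", "payload": {
  "plan": [
    {"ax": 0,"ay": 0,"az": 0,"tx": 0,"ty": 0,"tz": -0.02,"grip": 0.06},
    {"ax": 0,"ay": 0,"az": 0,"tx": 0,"ty": 0,"tz": -0.055,"grip": 0.07},
    {"ax": 0,"ay": 0,"az": 0,"tx": 0,"ty": 0,"tz": -0.095,"grip": 0.087},
    {"ax": 0,"ay": 0,"az": 0,"tx": 0,"ty": 0,"tz": -0.13,"grip": 0.087},
    {"ax": 0,"ay": 0,"az": 0,"tx": 0,"ty": 0,"tz": -0.17,"grip": 0.087}
  ]
}}

```text
time_s: 15.88
tcp_pos: [0.4348, -0.1384, 0.2128]
tcp_rot: [[-0.0, 1.0, -0.001], [1.0, 0.0, 0.001], [0.001, -0.001, -1.0]]
ft_force: [1.3, -0.7, -0.3]
finger_gap: 0.0791
grip_force: 0.0
```

{"api": "carry_out", "payload": {
  "plan": [
    {"ax": 0,"ay": 0,"az": 0,"tx": 0.04,"ty": -0.002,"tz": 0,"grip": 0.087},
    {"ax": 0,"ay": 0,"az": 0,"tx": 0.08,"ty": -0.005,"tz": 0,"grip": 0.087},
    {"ax": 0,"ay": 0,"az": 0,"tx": 0.12,"ty": -0.008,"tz": 0,"grip": 0.087},
    {"ax": 0,"ay": 0,"az": 0,"tx": 0.16,"ty": -0.01,"tz": 0,"grip": 0.087},
    {"ax": 0,"ay": 0,"az": 0,"tx": 0.2,"ty": -0.012,"tz": 0,"grip": 0.087}
  ]
}}

```text
time_s: 16.3
tcp_pos: [0.4231, 0.0628, 0.2121]
tcp_rot: [[0.001, 1.0, 0.001], [1.0, -0.001, -0.0], [-0.0, 0.001, -1.0]]
ft_force: [1.7, 0.0, 0.4]
finger_gap: 0.0869
grip_force: 0.0
```

Run:
```python
from h import *
s=get_state();print(s["time_s"],s["tcp_pos"])
im=read_camera("top");c=cv2.resize(im[200:320,290:450],None,fx=3,fy=3,interpolation=cv2.INTER_CUBIC)
d=cv2.resize(read_camera("scene")[200:320,290:450],None,fx=3,fy=3,interpolation=cv2.INTER_CUBIC);cv2.imwrite("pics/b4.png",np.hstack([c,d])[:,:800,::-1])
```

```text
16.3 [0.42306359 0.06277078 0.21207407]
```

View pics/b4.png

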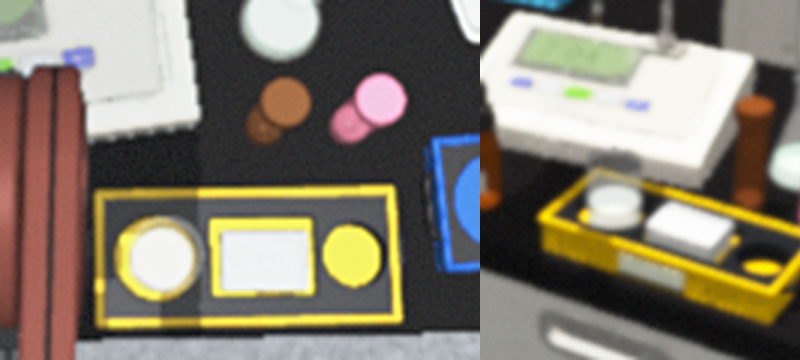

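The box lies flat in its cut-out, and the brown and pink tubes haven't moved. Next, the bottle.

{"api": "carry_out", "payload": {
  "plan": [
    {"ax": 0,"ay": 0,"az": 0,"tx": 0.003,"ty": 0.002,"tz": 0.03,"grip": 0.07},
    {"ax": 0,"ay": 0,"az": 0,"tx": 0.003,"ty": 0.002,"tz": 0.06,"grip": 0.07},
    {"ax": 0,"ay": 0,"az": 0,"tx": 0.003,"ty": 0.002,"tz": 0.09,"grip": 0.07},
    {"ax": 0,"ay": 0,"az": 0,"tx": 0.003,"ty": 0.002,"tz": 0.115,"grip": 0.07},
    {"ax": 0,"ay": 0,"az": 0,"tx": 0.003,"ty": 0.002,"tz": 0.135,"grip": 0.07}
  ]
}}

```text
time_s: 16.82
tcp_pos: [0.4244, 0.0635, 0.0745]
tcp_rot: [[-0.0, 1.0, -0.002], [1.0, 0.0, -0.0], [-0.0, -0.002, -1.0]]
ft_force: [-0.6, -0.6, 0.9]
finger_gap: 0.0707
grip_force: 0.0
```

{"api": "carry_out", "payload": {
  "plan": [
    {"ax": 0,"ay": 0,"az": 0,"tx": 0,"ty": 0,"tz": 0.005,"grip": 0.07},
    {"ax": 0,"ay": 0,"az": 0,"tx": 0,"ty": 0,"tz": 0.01,"grip": 0.07},
    {"ax": 0,"ay": 0,"az": 0,"tx": 0,"ty": 0,"tz": 0.0135,"grip": 0.07},
    {"ax": 0,"ay": 0,"az": 0,"tx": 0,"ty": 0,"tz": 0.0135,"grip": 0.07},
    {"ax": 0,"ay": 0,"az": 0,"tx": 0,"ty": 0,"tz": 0.0135,"grip": 0.07}
  ]
}}

```text
time_s: 17.23
tcp_pos: [0.4265, 0.064, 0.0644]
tcp_rot: [[-0.0, 1.0, 0.002], [1.0, 0.0, -0.0], [-0.0, 0.002, -1.0]]
ft_force: [0.1, 0.9, 0.1]
finger_gap: 0.0699
grip_force: 0.0
```

Run:
```python
from h import *
s=get_state();print(s["time_s"],s["tcp_pos"],s["ft_force"])
im=read_camera("top");c=cv2.resize(im[230:320,230:330],None,fx=4,fy=4,interpolation=cv2.INTER_CUBIC)
d=cv2.resize(read_camera("scene")[200:290,235:335],None,fx=4,fy=4,interpolation=cv2.INTER_CUBIC);cv2.imwrite("pics/b5.png",np.hstack([c,d])[:,:800,::-1])
```

```text
17.2333 [0.42653353 0.06400275 0.06437885] [0.07522217 0.87925403 0.10286251]
```

View pics/b5.png

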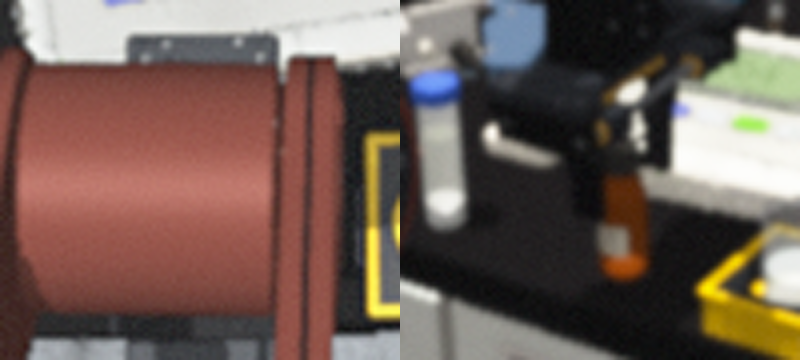

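The fingers straddle the upper part of the straight side of the bottle, right-hand half about (610,180). I'll go slightly lower and grip.

{"api": "carry_out", "payload": {
  "plan": [
    {"ax": 0,"ay": 0,"az": 0,"tx": 0.001,"ty": -0.001,"tz": 0.001,"grip": 0.06},
    {"ax": 0,"ay": 0,"az": 0,"tx": 0.001,"ty": -0.001,"tz": 0.001,"grip": 0.05},
    {"ax": 0,"ay": 0,"az": 0,"tx": 0.001,"ty": -0.001,"tz": 0.001,"grip": 0.045},
    {"ax": 0,"ay": 0,"az": 0,"tx": 0.001,"ty": -0.001,"tz": 0.001,"grip": 0.04},
    {"ax": 0,"ay": 0,"az": 0,"tx": 0.001,"ty": -0.001,"tz": 0.001,"grip": 0.038}
  ]
}}

```text
time_s: 17.75
tcp_pos: [0.4245, 0.0652, 0.0623]
tcp_rot: [[-0.0, 1.0, 0.0], [1.0, 0.0, -0.0], [-0.0, 0.0, -1.0]]
ft_force: [-1.2, -0.0, -0.1]
finger_gap: 0.0445
grip_force: 0.0
```

{"api": "carry_out", "payload": {
  "plan": [
    {"ax": 0,"ay": 0,"az": 0,"tx": 0,"ty": 0,"tz": 0,"grip": 0.035},
    {"ax": 0,"ay": 0,"az": 0,"tx": 0,"ty": 0,"tz": 0,"grip": 0.033},
    {"ax": 0,"ay": 0,"az": 0,"tx": 0,"ty": 0,"tz": 0,"grip": 0.028},
    {"ax": 0,"ay": 0,"az": 0,"tx": 0,"ty": 0,"tz": 0,"grip": 0.028},
    {"ax": 0,"ay": 0,"az": 0,"tx": 0,"ty": 0,"tz": 0,"grip": 0.028}
  ],
  "grip_force": 15
}}

```text
time_s: 18.17
tcp_pos: [0.4245, 0.0652, 0.0622]
tcp_rot: [[-0.0, 1.0, 0.0], [1.0, 0.0, -0.0], [-0.0, 0.0, -1.0]]
ft_force: [0.5, 0.4, 0.1]
finger_gap: 0.0327
grip_force: 15.0
```

{"api": "carry_out", "payload": {
  "plan": [
    {"ax": 0,"ay": 0,"az": 0,"tx": 0,"ty": 0,"tz": 0,"grip": 0.028},
    {"ax": 0,"ay": 0,"az": 0,"tx": 0,"ty": 0,"tz": 0,"grip": 0.028}
  ]
}}

```text
time_s: 18.33
tcp_pos: [0.4246, 0.0652, 0.0623]
tcp_rot: [[-0.0, 1.0, 0.0], [1.0, 0.0, 0.0], [0.0, 0.0, -1.0]]
ft_force: [-0.2, 0.5, -1.0]
finger_gap: 0.0323
grip_force: 15.0
```

{"api": "carry_out", "payload": {
  "plan": [
    {"ax": 0,"ay": 0,"az": 0,"tx": 0,"ty": 0,"tz": -0.01,"grip": 0.028},
    {"ax": 0,"ay": 0,"az": 0,"tx": 0,"ty": 0,"tz": -0.03,"grip": 0.028},
    {"ax": 0,"ay": 0,"az": 0,"tx": 0,"ty": 0,"tz": -0.06,"grip": 0.028},
    {"ax": 0,"ay": 0,"az": 0,"tx": 0,"ty": 0,"tz": -0.09,"grip": 0.028},
    {"ax": 0,"ay": 0,"az": 0,"tx": 0,"ty": 0,"tz": -0.12,"grip": 0.028}
  ]
}}

```text
time_s: 18.75
tcp_pos: [0.4238, 0.0652, 0.1838]
tcp_rot: [[-0.0, 1.0, -0.001], [1.0, 0.0, 0.0], [0.0, -0.001, -1.0]]
ft_force: [0.5, -0.7, -0.8]
finger_gap: 0.0327
grip_force: 15.0
```

{"api": "carry_out", "payload": {
  "plan": [
    {"ax": 0,"ay": 0,"az": 0,"tx": -0.015,"ty": 0.001,"tz": 0,"grip": 0.028},
    {"ax": 0,"ay": 0,"az": 0,"tx": -0.04,"ty": 0.003,"tz": 0,"grip": 0.028},
    {"ax": 0,"ay": 0,"az": 0,"tx": -0.07,"ty": 0.005,"tz": 0,"grip": 0.028},
    {"ax": 0,"ay": 0,"az": 0,"tx": -0.1,"ty": 0.007,"tz": 0,"grip": 0.028},
    {"ax": 0,"ay": 0,"az": 0,"tx": -0.13,"ty": 0.009,"tz": 0,"grip": 0.028}
  ]
}}

```text
time_s: 19.17
tcp_pos: [0.4333, -0.0659, 0.183]
tcp_rot: [[-0.001, 1.0, 0.001], [1.0, 0.001, -0.0], [-0.0, 0.001, -1.0]]
ft_force: [-0.3, 0.3, -1.2]
finger_gap: 0.0325
grip_force: 15.0
```

{"api": "carry_out", "payload": {
  "plan": [
    {"ax": 0,"ay": 0,"az": 0,"tx": -0.035,"ty": 0.001,"tz": 0,"grip": 0.028},
    {"ax": 0,"ay": 0,"az": 0,"tx": -0.07,"ty": 0.002,"tz": 0,"grip": 0.028},
    {"ax": 0,"ay": 0,"az": 0,"tx": -0.1,"ty": 0.003,"tz": 0,"grip": 0.028},
    {"ax": 0,"ay": 0,"az": 0,"tx": -0.125,"ty": 0.004,"tz": 0,"grip": 0.028},
    {"ax": 0,"ay": 0,"az": 0,"tx": -0.142,"ty": 0.004,"tz": 0,"grip": 0.028}
  ]
}}

```text
time_s: 19.58
tcp_pos: [0.4373, -0.2092, 0.1829]
tcp_rot: [[0.001, 1.0, 0.0], [1.0, -0.001, -0.001], [-0.001, 0.0, -1.0]]
ft_force: [1.1, 0.2, -0.4]
finger_gap: 0.0328
grip_force: 15.0
```

{"api": "carry_out", "payload": {
  "plan": [
    {"ax": 0,"ay": 0,"az": 0,"tx": 0,"ty": 0,"tz": 0,"grip": 0.028},
    {"ax": 0,"ay": 0,"az": 0,"tx": 0,"ty": 0,"tz": 0,"grip": 0.028},
    {"ax": 0,"ay": 0,"az": 0,"tx": 0,"ty": 0,"tz": 0.02,"grip": 0.028},
    {"ax": 0,"ay": 0,"az": 0,"tx": 0,"ty": 0,"tz": 0.045,"grip": 0.028},
    {"ax": 0,"ay": 0,"az": 0,"tx": 0,"ty": 0,"tz": 0.07,"grip": 0.028}
  ]
}}

```text
time_s: 20.0
tcp_pos: [0.4382, -0.2059, 0.1125]
tcp_rot: [[-0.001, 1.0, 0.002], [1.0, 0.001, -0.001], [-0.001, 0.002, -1.0]]
ft_force: [-0.3, -0.2, -2.2]
finger_gap: 0.0327
grip_force: 15.0
```

{"api": "carry_out", "payload": {
  "plan": [
    {"ax": 0,"ay": 0,"az": 0,"tx": 0,"ty": 0,"tz": 0,"grip": 0.028},
    {"ax": 0,"ay": 0,"az": 0,"tx": 0,"ty": 0,"tz": 0,"grip": 0.028},
    {"ax": 0,"ay": 0,"az": 0,"tx": 0,"ty": 0,"tz": 0,"grip": 0.028}
  ]
}}

```text
time_s: 20.25
tcp_pos: [0.4383, -0.2065, 0.1136]
tcp_rot: [[-0.001, 1.0, 0.001], [1.0, 0.001, -0.001], [-0.001, 0.001, -1.0]]
ft_force: [0.6, 0.2, 0.3]
finger_gap: 0.0327
grip_force: 15.0
```

Run:
```python
from h import *
s=get_state();print(s["time_s"],s["tcp_pos"],s["ft_force"])
d=cv2.resize(read_camera("scene")[190:320,270:430],None,fx=4,fy=4,interpolation=cv2.INTER_CUBIC);cv2.imwrite("pics/b6.png",d[:,:,::-1])
```

```text
20.25 [ 0.43828812 -0.20646532  0.11364133] [0.62178038 0.17651561 0.25291053]
```

View pics/b6.png

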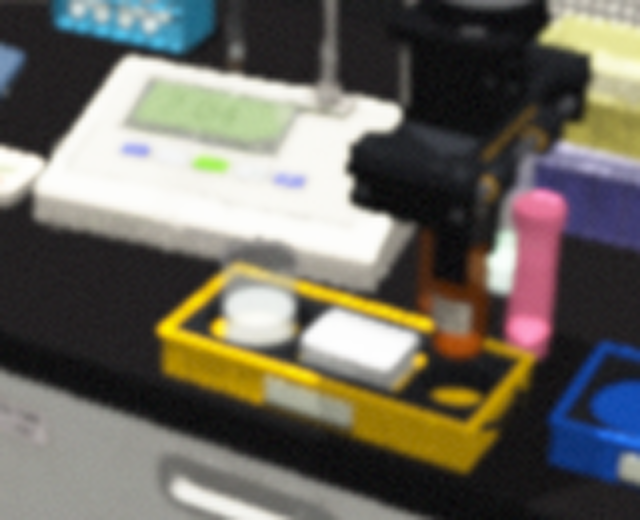

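The bottle hangs upright above its cut-out (457,340 in the crop), and the beaker and box are seated. I'll lower it.

{"api": "carry_out", "payload": {
  "plan": [
    {"ax": 0,"ay": 0,"az": 0,"tx": -0.0005,"ty": 0,"tz": 0.015,"grip": 0.028},
    {"ax": 0,"ay": 0,"az": 0,"tx": -0.0005,"ty": 0,"tz": 0.029,"grip": 0.028},
    {"ax": 0,"ay": 0,"az": 0,"tx": -0.0005,"ty": 0,"tz": 0.037,"grip": 0.028},
    {"ax": 0,"ay": 0,"az": 0,"tx": -0.0005,"ty": 0,"tz": 0.041,"grip": 0.028},
    {"ax": 0,"ay": 0,"az": 0,"tx": -0.0005,"ty": 0,"tz": 0.042,"grip": 0.028}
  ]
}}

```text
time_s: 20.72
tcp_pos: [0.4377, -0.2073, 0.0704]
tcp_rot: [[-0.0, 1.0, 0.0], [1.0, 0.0, -0.0], [-0.0, 0.0, -1.0]]
ft_force: [-0.5, -0.3, -0.4]
finger_gap: 0.0327
grip_force: 15.0
```

{"api": "carry_out", "payload": {
  "plan": [
    {"ax": 0,"ay": 0,"az": 0,"tx": 0,"ty": 0,"tz": 0.0005,"grip": 0.028},
    {"ax": 0,"ay": 0,"az": 0,"tx": 0,"ty": 0,"tz": 0.001,"grip": 0.028},
    {"ax": 0,"ay": 0,"az": 0,"tx": 0,"ty": 0,"tz": 0.001,"grip": 0.028},
    {"ax": 0,"ay": 0,"az": 0,"tx": 0,"ty": 0,"tz": 0.001,"grip": 0.028}
  ]
}}

```text
time_s: 21.05
tcp_pos: [0.4383, -0.2078, 0.0702]
tcp_rot: [[-0.0, 1.0, 0.001], [1.0, 0.0, -0.001], [-0.001, 0.001, -1.0]]
ft_force: [-0.3, 0.8, 2.9]
finger_gap: 0.0326
grip_force: 15.0
```

{"api": "carry_out", "payload": {
  "plan": [
    {"ax": 0,"ay": 0,"az": 0,"tx": 0,"ty": 0,"tz": 0,"grip": 0.036},
    {"ax": 0,"ay": 0,"az": 0,"tx": 0,"ty": 0,"tz": 0,"grip": 0.042},
    {"ax": 0,"ay": 0,"az": 0,"tx": 0,"ty": 0,"tz": 0,"grip": 0.055},
    {"ax": 0,"ay": 0,"az": 0,"tx": 0,"ty": 0,"tz": 0,"grip": 0.06},
    {"ax": 0,"ay": 0,"az": 0,"tx": 0,"ty": 0,"tz": 0,"grip": 0.06}
  ]
}}

```text
time_s: 21.47
tcp_pos: [0.4375, -0.2072, 0.0691]
tcp_rot: [[-0.0, 1.0, -0.0], [1.0, 0.0, 0.0], [0.0, -0.0, -1.0]]
ft_force: [-0.5, 0.1, -0.1]
finger_gap: 0.0542
grip_force: 0.0
```

{"api": "carry_out", "payload": {
  "plan": [
    {"ax": 0,"ay": 0,"az": 0,"tx": 0,"ty": 0,"tz": -0.02,"grip": 0.06},
    {"ax": 0,"ay": 0,"az": 0,"tx": 0,"ty": 0,"tz": -0.05,"grip": 0.06},
    {"ax": 0,"ay": 0,"az": 0,"tx": 0,"ty": 0,"tz": -0.085,"grip": 0.06},
    {"ax": 0,"ay": 0,"az": 0,"tx": 0,"ty": 0,"tz": -0.12,"grip": 0.07},
    {"ax": 0,"ay": 0,"az": 0,"tx": 0,"ty": 0,"tz": -0.135,"grip": 0.087}
  ]
}}

```text
time_s: 21.88
tcp_pos: [0.4394, -0.2085, 0.2093]
tcp_rot: [[-0.0, 1.0, 0.005], [1.0, 0.0, -0.004], [-0.004, 0.005, -1.0]]
ft_force: [1.1, 0.1, 0.6]
finger_gap: 0.0668
grip_force: 0.0
```

{"api": "carry_out", "payload": {
  "plan": [
    {"ax": 0,"ay": 0,"az": 0,"tx": 0.04,"ty": -0.002,"tz": 0,"grip": 0.087},
    {"ax": 0,"ay": 0,"az": 0,"tx": 0.08,"ty": -0.004,"tz": 0,"grip": 0.087},
    {"ax": 0,"ay": 0,"az": 0,"tx": 0.12,"ty": -0.006,"tz": 0,"grip": 0.087},
    {"ax": 0,"ay": 0,"az": 0,"tx": 0.16,"ty": -0.008,"tz": 0,"grip": 0.087},
    {"ax": 0,"ay": 0,"az": 0,"tx": 0.2,"ty": -0.01,"tz": 0,"grip": 0.087}
  ]
}}

```text
time_s: 22.3
tcp_pos: [0.427, -0.0057, 0.2043]
tcp_rot: [[0.001, 1.0, 0.001], [1.0, -0.001, 0.0], [0.0, 0.001, -1.0]]
ft_force: [0.9, -0.0, -0.3]
finger_gap: 0.0865
grip_force: 0.0
```

{"api": "carry_out", "payload": {
  "plan": [
    {"ax": 0,"ay": 0,"az": 0,"tx": 0.04,"ty": -0.002,"tz": 0,"grip": 0.087},
    {"ax": 0,"ay": 0,"az": 0,"tx": 0.08,"ty": -0.004,"tz": 0,"grip": 0.087},
    {"ax": 0,"ay": 0,"az": 0,"tx": 0.12,"ty": -0.006,"tz": 0,"grip": 0.087},
    {"ax": 0,"ay": 0,"az": 0,"tx": 0.16,"ty": -0.008,"tz": 0,"grip": 0.087},
    {"ax": 0,"ay": 0,"az": 0,"tx": 0.2,"ty": -0.01,"tz": 0,"grip": 0.087}
  ]
}}

```text
time_s: 22.72
tcp_pos: [0.4168, 0.1947, 0.2044]
tcp_rot: [[-0.0, 1.0, 0.001], [1.0, 0.0, 0.0], [0.0, 0.001, -1.0]]
ft_force: [1.4, -0.1, 0.3]
finger_gap: 0.0871
grip_force: 0.0
```

Run:
```python
from h import *
s=get_state();print(s["time_s"],s["tcp_pos"],s["tcp_rot"].round(4).tolist())
im=read_camera("top");c=cv2.resize(im[190:320,310:520],None,fx=3,fy=3,interpolation=cv2.INTER_CUBIC);cv2.imwrite("pics/b7.png",c[:,:,::-1])
h=cv2.cvtColor(im,cv2.COLOR_RGB2HSV)
m=((h[...,2]>190)&(h[...,1]<40)).astype(np.uint8);k=np.zeros_like(m);k[280:320,125:162]=m[280:320,125:162]
n,l,st,ce=cv2.connectedComponentsWithStats(k)
for i in range(1,n):
    if st[i][4]>100: print(st[i],ce[i],unproj([ce[i]],.012,"top"))
```

```text
22.7167 [0.41684507 0.19467114 0.20436797] [[-0.0005, 1.0, 0.0006], [1.0, 0.0005, 0.0], [0.0, 0.0006, -1.0]]
```

View pics/b7.png

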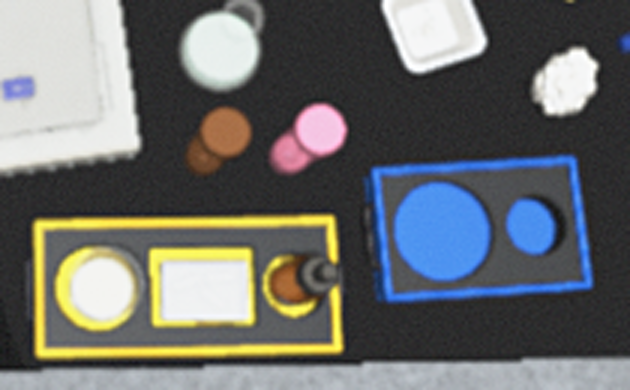

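The titration tray is full: beaker, box and bottle are seated, with the bulb at (318,275) in the crop. Next, the Petri dish at (0.409, 0.385).

{"api": "carry_out", "payload": {
  "plan": [
    {"ax": 0,"ay": 0,"az": 0,"tx": 0.04,"ty": -0.002,"tz": 0,"grip": 0.087},
    {"ax": 0,"ay": 0,"az": 0,"tx": 0.08,"ty": -0.004,"tz": 0,"grip": 0.087},
    {"ax": 0,"ay": 0,"az": 0,"tx": 0.12,"ty": -0.006,"tz": 0,"grip": 0.087},
    {"ax": 0,"ay": 0,"az": 0,"tx": 0.16,"ty": -0.007,"tz": 0,"grip": 0.087},
    {"ax": 0,"ay": 0,"az": 0,"tx": 0.19,"ty": -0.008,"tz": 0,"grip": 0.087}
  ]
}}

```text
time_s: 23.18
tcp_pos: [0.4087, 0.3856, 0.2041]
tcp_rot: [[-0.001, 1.0, -0.0], [1.0, 0.001, 0.001], [0.001, -0.0, -1.0]]
ft_force: [0.0, -1.2, -0.9]
finger_gap: 0.0871
grip_force: 0.0
```

{"api": "carry_out", "payload": {
  "plan": [
    {"ax": 0,"ay": 0,"az": 0,"tx": 0,"ty": 0,"tz": 0.03,"grip": 0.087},
    {"ax": 0,"ay": 0,"az": 0,"tx": 0,"ty": 0,"tz": 0.07,"grip": 0.087},
    {"ax": 0,"ay": 0,"az": 0,"tx": 0,"ty": 0,"tz": 0.11,"grip": 0.087},
    {"ax": 0,"ay": 0,"az": 0,"tx": 0,"ty": 0,"tz": 0.135,"grip": 0.087},
    {"ax": 0,"ay": 0,"az": 0,"tx": 0,"ty": 0,"tz": 0.155,"grip": 0.087}
  ]
}}

```text
time_s: 23.6
tcp_pos: [0.4074, 0.3814, 0.0456]
tcp_rot: [[-0.001, 1.0, -0.004], [1.0, 0.001, -0.003], [-0.003, -0.004, -1.0]]
ft_force: [0.3, -0.7, -0.0]
finger_gap: 0.087
grip_force: 0.0
```

{"api": "carry_out", "payload": {
  "plan": [
    {"ax": 0,"ay": 0,"az": 0,"tx": 0,"ty": 0,"tz": 0,"grip": 0.087},
    {"ax": 0,"ay": 0,"az": 0,"tx": 0,"ty": 0,"tz": 0,"grip": 0.087},
    {"ax": 0,"ay": 0,"az": 0,"tx": 0,"ty": 0,"tz": 0,"grip": 0.087}
  ]
}}

```text
time_s: 23.85
tcp_pos: [0.4103, 0.3833, 0.0507]
tcp_rot: [[-0.0, 1.0, 0.002], [1.0, 0.0, 0.001], [0.001, 0.002, -1.0]]
ft_force: [0.9, 1.2, 0.4]
finger_gap: 0.087
grip_force: 0.0
```

Run:
```python
from h import *
print("bottle bulb in tray",unproj((np.array([[319,275]])+.5)/3-.5+[310,190],.136,"top").round(4))
```

```text
bottle bulb in tray [[ 0.4361 -0.1995  0.136 ]]
```

{"api": "carry_out", "payload": {
  "plan": [
    {"ax": 0,"ay": 0,"az": 0,"tx": 0.001,"ty": -0.001,"tz": 0.02,"grip": 0.087},
    {"ax": 0,"ay": 0,"az": 0,"tx": 0.001,"ty": -0.001,"tz": 0.033,"grip": 0.087},
    {"ax": 0,"ay": 0,"az": 0,"tx": 0.001,"ty": -0.001,"tz": 0.0395,"grip": 0.087},
    {"ax": 0,"ay": 0,"az": 0,"tx": 0.001,"ty": -0.001,"tz": 0.0395,"grip": 0.087}
  ]
}}

```text
time_s: 24.18
tcp_pos: [0.4076, 0.3831, 0.0088]
tcp_rot: [[-0.0, 1.0, -0.002], [1.0, 0.0, -0.001], [-0.001, -0.002, -1.0]]
ft_force: [0.2, -0.6, -0.6]
finger_gap: 0.0872
grip_force: 0.0
```

{"api": "carry_out", "payload": {
  "plan": [
    {"ax": 0,"ay": 0,"az": 0,"tx": 0,"ty": 0,"tz": 0,"grip": 0.07},
    {"ax": 0,"ay": 0,"az": 0,"tx": 0,"ty": 0,"tz": 0,"grip": 0.064},
    {"ax": 0,"ay": 0,"az": 0,"tx": 0,"ty": 0,"tz": 0,"grip": 0.064},
    {"ax": 0,"ay": 0,"az": 0,"tx": 0,"ty": 0,"tz": 0,"grip": 0.057},
    {"ax": 0,"ay": 0,"az": 0,"tx": 0,"ty": 0,"tz": 0,"grip": 0.057}
  ],
  "grip_force": 10
}}

```text
time_s: 24.6
tcp_pos: [0.4088, 0.384, 0.0103]
tcp_rot: [[-0.0, 1.0, 0.001], [1.0, 0.0, 0.001], [0.001, 0.001, -1.0]]
ft_force: [0.4, -0.5, 1.4]
finger_gap: 0.0623
grip_force: 0.1
```

{"api": "carry_out", "payload": {
  "plan": [
    {"ax": 0,"ay": 0,"az": 0,"tx": 0,"ty": 0,"tz": 0,"grip": 0.055},
    {"ax": 0,"ay": 0,"az": 0,"tx": 0,"ty": 0,"tz": 0,"grip": 0.055},
    {"ax": 0,"ay": 0,"az": 0,"tx": 0,"ty": 0,"tz": 0,"grip": 0.055},
    {"ax": 0,"ay": 0,"az": 0,"tx": 0,"ty": 0,"tz": 0,"grip": 0.055}
  ]
}}

```text
time_s: 24.93
tcp_pos: [0.4087, 0.3839, 0.0102]
tcp_rot: [[-0.0, 1.0, 0.001], [1.0, 0.0, 0.0], [0.0, 0.001, -1.0]]
ft_force: [0.6, -1.0, 3.8]
finger_gap: 0.0604
grip_force: 10.0
```

Run:
```python
from h import *
d=cv2.resize(read_camera("scene")[215:320,300:400],None,fx=4,fy=4,interpolation=cv2.INTER_CUBIC)
c=cv2.resize(read_camera("top")[250:315,320:430],None,fx=3.6,fy=3.6,interpolation=cv2.INTER_CUBIC)
o=np.zeros((420,800,3),np.uint8);o[:420,:400]=d;o[:c.shape[0],400:400+c.shape[1]]=c;cv2.imwrite("pics/b8.png",o[:,:,::-1])
P=[.4375,-.207]
print((proj([[*P,.008],[*P,.084],[*P,.137]],"scene")-[300,215])*4, (proj([[*P,.008],[*P,.11],[*P,.137]],"top")-[320,250])*3.6+[400,0])
```

```text
[[332.84045897 309.1634755 ]
 [340.57958577 206.62247908]
 [346.1777492  131.20033604]] [[708.66829313 127.01554624]
 [747.60940835 113.83005242]
 [759.4318697  109.8239806 ]]
```

View pics/b8.png

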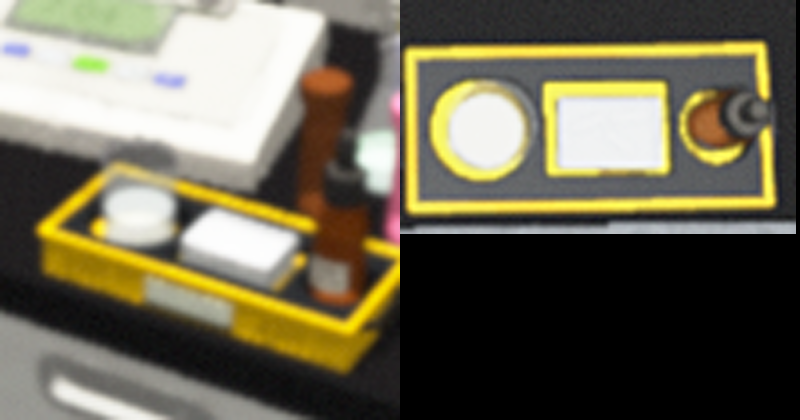

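The bottle is upright: its bulb at (347,135) and (755,110) matches the prediction. The dish is gripped (60 mm), so I'll carry it over.

{"api": "carry_out", "payload": {
  "plan": [
    {"ax": 0,"ay": 0,"az": 0,"tx": 0,"ty": 0,"tz": -0.015,"grip": 0.055},
    {"ax": 0,"ay": 0,"az": 0,"tx": 0,"ty": 0,"tz": -0.05,"grip": 0.055},
    {"ax": 0,"ay": 0,"az": 0,"tx": 0,"ty": 0,"tz": -0.09,"grip": 0.055},
    {"ax": 0,"ay": 0,"az": 0,"tx": 0,"ty": 0,"tz": -0.13,"grip": 0.055},
    {"ax": 0,"ay": 0,"az": 0,"tx": 0,"ty": 0,"tz": -0.17,"grip": 0.055}
  ]
}}

```text
time_s: 25.45
tcp_pos: [0.4076, 0.3832, 0.1806]
tcp_rot: [[-0.0, 1.0, -0.002], [1.0, 0.0, -0.001], [-0.001, -0.002, -1.0]]
ft_force: [0.4, 0.8, 0.1]
finger_gap: 0.0604
grip_force: 10.0
```

{"api": "carry_out", "payload": {
  "plan": [
    {"ax": 0,"ay": 0,"az": 0,"tx": -0.025,"ty": 0.002,"tz": 0,"grip": 0.055},
    {"ax": 0,"ay": 0,"az": 0,"tx": -0.06,"ty": 0.005,"tz": 0,"grip": 0.055},
    {"ax": 0,"ay": 0,"az": 0,"tx": -0.1,"ty": 0.01,"tz": 0,"grip": 0.055},
    {"ax": 0,"ay": 0,"az": 0,"tx": -0.14,"ty": 0.013,"tz": 0,"grip": 0.055},
    {"ax": 0,"ay": 0,"az": 0,"tx": -0.18,"ty": 0.016,"tz": 0,"grip": 0.055}
  ]
}}

```text
time_s: 25.87
tcp_pos: [0.4238, 0.2022, 0.1792]
tcp_rot: [[-0.001, 1.0, -0.001], [1.0, 0.001, -0.0], [-0.0, -0.001, -1.0]]
ft_force: [0.9, -0.2, 0.1]
finger_gap: 0.0603
grip_force: 10.0
```

{"api": "carry_out", "payload": {
  "plan": [
    {"ax": 0,"ay": 0,"az": 0,"tx": -0.04,"ty": 0.003,"tz": 0,"grip": 0.055},
    {"ax": 0,"ay": 0,"az": 0,"tx": -0.08,"ty": 0.006,"tz": 0,"grip": 0.055},
    {"ax": 0,"ay": 0,"az": 0,"tx": -0.12,"ty": 0.01,"tz": 0,"grip": 0.055},
    {"ax": 0,"ay": 0,"az": 0,"tx": -0.16,"ty": 0.013,"tz": 0,"grip": 0.055},
    {"ax": 0,"ay": 0,"az": 0,"tx": -0.2,"ty": 0.017,"tz": 0,"grip": 0.055}
  ]
}}

```text
time_s: 26.28
tcp_pos: [0.4408, 0.002, 0.1794]
tcp_rot: [[-0.001, 1.0, -0.0], [1.0, 0.001, 0.0], [0.0, -0.0, -1.0]]
ft_force: [1.3, -0.2, -0.1]
finger_gap: 0.0604
grip_force: 10.0
```

{"api": "carry_out", "payload": {
  "plan": [
    {"ax": 0,"ay": 0,"az": 0,"tx": -0.04,"ty": 0.004,"tz": 0,"grip": 0.055},
    {"ax": 0,"ay": 0,"az": 0,"tx": -0.08,"ty": 0.008,"tz": 0,"grip": 0.055},
    {"ax": 0,"ay": 0,"az": 0,"tx": -0.12,"ty": 0.012,"tz": 0,"grip": 0.055},
    {"ax": 0,"ay": 0,"az": 0,"tx": -0.16,"ty": 0.016,"tz": 0,"grip": 0.055},
    {"ax": 0,"ay": 0,"az": 0,"tx": -0.2,"ty": 0.02,"tz": 0,"grip": 0.055}
  ]
}}

```text
time_s: 26.7
tcp_pos: [0.461, -0.1982, 0.1792]
tcp_rot: [[0.0, 1.0, -0.0], [1.0, -0.0, 0.0], [0.0, -0.0, -1.0]]
ft_force: [0.7, -0.0, 0.0]
finger_gap: 0.0603
grip_force: 10.0
```

{"api": "carry_out", "payload": {
  "plan": [
    {"ax": 0,"ay": 0,"az": 0,"tx": -0.035,"ty": 0.004,"tz": 0,"grip": 0.055},
    {"ax": 0,"ay": 0,"az": 0,"tx": -0.07,"ty": 0.008,"tz": 0,"grip": 0.055},
    {"ax": 0,"ay": 0,"az": 0,"tx": -0.1,"ty": 0.011,"tz": 0,"grip": 0.055},
    {"ax": 0,"ay": 0,"az": 0,"tx": -0.125,"ty": 0.013,"tz": 0,"grip": 0.055},
    {"ax": 0,"ay": 0,"az": 0,"tx": -0.125,"ty": 0.013,"tz": 0,"grip": 0.055}
  ]
}}

```text
time_s: 27.12
tcp_pos: [0.474, -0.3256, 0.179]
tcp_rot: [[0.003, 1.0, -0.0], [1.0, -0.003, -0.001], [-0.001, -0.0, -1.0]]
ft_force: [-0.1, 1.0, -0.1]
finger_gap: 0.0604
grip_force: 10.0
```

{"api": "carry_out", "payload": {
  "plan": [
    {"ax": 0,"ay": 0,"az": 0,"tx": 0,"ty": 0,"tz": 0,"grip": 0.055},
    {"ax": 0,"ay": 0,"az": 0,"tx": 0,"ty": 0,"tz": 0,"grip": 0.055},
    {"ax": 0,"ay": 0,"az": 0,"tx": 0,"ty": 0,"tz": 0,"grip": 0.055}
  ]
}}

```text
time_s: 27.37
tcp_pos: [0.4745, -0.3199, 0.1793]
tcp_rot: [[-0.001, 1.0, -0.001], [1.0, 0.001, 0.001], [0.001, -0.001, -1.0]]
ft_force: [0.3, -0.2, -1.4]
finger_gap: 0.0602
grip_force: 10.0
```

{"api": "carry_out", "payload": {
  "plan": [
    {"ax": 0,"ay": 0,"az": 0,"tx": -0.0005,"ty": 0.001,"tz": 0.03,"grip": 0.055},
    {"ax": 0,"ay": 0,"az": 0,"tx": -0.0005,"ty": 0.001,"tz": 0.065,"grip": 0.055},
    {"ax": 0,"ay": 0,"az": 0,"tx": -0.0005,"ty": 0.001,"tz": 0.1,"grip": 0.055},
    {"ax": 0,"ay": 0,"az": 0,"tx": -0.0005,"ty": 0.001,"tz": 0.122,"grip": 0.055},
    {"ax": 0,"ay": 0,"az": 0,"tx": -0.0005,"ty": 0.001,"tz": 0.132,"grip": 0.055}
  ]
}}

```text
time_s: 27.78
tcp_pos: [0.4735, -0.3184, 0.0438]
tcp_rot: [[-0.002, 1.0, -0.005], [1.0, 0.002, 0.004], [0.004, -0.005, -1.0]]
ft_force: [-0.7, 1.8, -0.1]
finger_gap: 0.0602
grip_force: 10.0
```

{"api": "carry_out", "payload": {
  "plan": [
    {"ax": 0,"ay": 0,"az": 0,"tx": 0,"ty": 0,"tz": 0.005,"grip": 0.055},
    {"ax": 0,"ay": 0,"az": 0,"tx": 0,"ty": 0,"tz": 0.01,"grip": 0.055},
    {"ax": 0,"ay": 0,"az": 0,"tx": 0,"ty": 0,"tz": 0.013,"grip": 0.055},
    {"ax": 0,"ay": 0,"az": 0,"tx": 0,"ty": 0,"tz": 0.013,"grip": 0.055},
    {"ax": 0,"ay": 0,"az": 0,"tx": 0,"ty": 0,"tz": 0.013,"grip": 0.055}
  ]
}}

```text
time_s: 28.2
tcp_pos: [0.4765, -0.3225, 0.0361]
tcp_rot: [[-0.0, 1.0, 0.002], [1.0, 0.0, -0.002], [-0.002, 0.002, -1.0]]
ft_force: [-0.2, -0.6, 0.8]
finger_gap: 0.0601
grip_force: 10.0
```

{"api": "carry_out", "payload": {
  "plan": [
    {"ax": 0,"ay": 0,"az": 0,"tx": 0.001,"ty": -0.0005,"tz": 0.0015,"grip": 0.055},
    {"ax": 0,"ay": 0,"az": 0,"tx": 0.001,"ty": -0.0005,"tz": 0.0025,"grip": 0.055},
    {"ax": 0,"ay": 0,"az": 0,"tx": 0.001,"ty": -0.0005,"tz": 0.0025,"grip": 0.055},
    {"ax": 0,"ay": 0,"az": 0,"tx": 0.001,"ty": -0.0005,"tz": 0.0025,"grip": 0.055}
  ]
}}

```text
time_s: 28.53
tcp_pos: [0.4751, -0.3209, 0.0324]
tcp_rot: [[-0.0, 1.0, 0.0], [1.0, 0.0, -0.0], [-0.0, 0.0, -1.0]]
ft_force: [0.3, -0.3, -0.8]
finger_gap: 0.0603
grip_force: 10.0
```

{"api": "carry_out", "payload": {
  "plan": [
    {"ax": 0,"ay": 0,"az": 0,"tx": 0,"ty": 0,"tz": 0,"grip": 0.064},
    {"ax": 0,"ay": 0,"az": 0,"tx": 0,"ty": 0,"tz": 0,"grip": 0.066},
    {"ax": 0,"ay": 0,"az": 0,"tx": 0,"ty": 0,"tz": 0,"grip": 0.066},
    {"ax": 0,"ay": 0,"az": 0,"tx": 0,"ty": 0,"tz": 0,"grip": 0.066}
  ]
}}

```text
time_s: 28.87
tcp_pos: [0.4751, -0.3208, 0.0323]
tcp_rot: [[-0.0, 1.0, 0.0], [1.0, 0.0, -0.0], [-0.0, 0.0, -1.0]]
ft_force: [0.4, 0.0, -0.4]
finger_gap: 0.0657
grip_force: 0.0
```

{"api": "carry_out", "payload": {
  "plan": [
    {"ax": 0,"ay": 0,"az": 0,"tx": 0,"ty": 0,"tz": -0.01,"grip": 0.066},
    {"ax": 0,"ay": 0,"az": 0,"tx": 0,"ty": 0,"tz": -0.04,"grip": 0.066},
    {"ax": 0,"ay": 0,"az": 0,"tx": 0,"ty": 0,"tz": -0.08,"grip": 0.066},
    {"ax": 0,"ay": 0,"az": 0,"tx": 0,"ty": 0,"tz": -0.12,"grip": 0.066},
    {"ax": 0,"ay": 0,"az": 0,"tx": 0,"ty": 0,"tz": -0.16,"grip": 0.066}
  ]
}}

```text
time_s: 29.28
tcp_pos: [0.4748, -0.3205, 0.1945]
tcp_rot: [[-0.0, 1.0, -0.0], [1.0, 0.0, 0.0], [0.0, -0.0, -1.0]]
ft_force: [0.1, 0.3, 0.3]
finger_gap: 0.0662
grip_force: 0.0
```

{"api": "carry_out", "payload": {
  "plan": [
    {"ax": 0,"ay": 0,"az": 0,"tx": 0.04,"ty": -0.004,"tz": 0,"grip": 0.066},
    {"ax": 0,"ay": 0,"az": 0,"tx": 0.08,"ty": -0.008,"tz": 0,"grip": 0.066},
    {"ax": 0,"ay": 0,"az": 0,"tx": 0.12,"ty": -0.012,"tz": 0,"grip": 0.066},
    {"ax": 0,"ay": 0,"az": 0,"tx": 0.16,"ty": -0.016,"tz": -0.01,"grip": 0.066},
    {"ax": 0,"ay": 0,"az": 0,"tx": 0.2,"ty": -0.02,"tz": -0.02,"grip": 0.066}
  ]
}}

```text
time_s: 29.7
tcp_pos: [0.454, -0.119, 0.2127]
tcp_rot: [[0.0, 1.0, -0.0], [1.0, -0.0, 0.0], [0.0, -0.0, -1.0]]
ft_force: [1.1, 0.1, 1.7]
finger_gap: 0.066
grip_force: 0.0
```

{"api": "carry_out", "payload": {
  "plan": [
    {"ax": 0,"ay": 0,"az": 0,"tx": 0.04,"ty": -0.004,"tz": 0,"grip": 0.066},
    {"ax": 0,"ay": 0,"az": 0,"tx": 0.08,"ty": -0.008,"tz": 0,"grip": 0.066},
    {"ax": 0,"ay": 0,"az": 0,"tx": 0.12,"ty": -0.012,"tz": 0,"grip": 0.066},
    {"ax": 0,"ay": 0,"az": 0,"tx": 0.16,"ty": -0.016,"tz": 0,"grip": 0.066},
    {"ax": 0,"ay": 0,"az": 0,"tx": 0.2,"ty": -0.02,"tz": 0,"grip": 0.066}
  ]
}}

```text
time_s: 30.12
tcp_pos: [0.4345, 0.081, 0.2134]
tcp_rot: [[-0.0, 1.0, 0.002], [1.0, 0.0, 0.0], [0.0, 0.002, -1.0]]
ft_force: [0.7, 1.3, 0.2]
finger_gap: 0.0659
grip_force: 0.0
```

Run:
```python
from h import *
s=get_state();print(s["time_s"],s["tcp_pos"])
im=read_camera("top");h=cv2.cvtColor(im,cv2.COLOR_RGB2HSV)
def big(m,box):
    l,t,r,b=box;k=np.zeros(m.shape,np.uint8);k[t:b,l:r]=m[t:b,l:r];n,lab,st,ce=cv2.connectedComponentsWithStats(k)
    return [(st[i].tolist(),ce[i]) for i in range(1,n) if st[i][4]>80]
for q in big((h[...,2]>150)&(h[...,1]<90),(432,243,508,294)):print("dish",q,unproj([q[1]],.034,"top"))
blu=(h[...,0]>100)&(h[...,0]<125)&(h[...,1]>110)&(h[...,2]>90)
for q in big(blu,(185,275,235,312)):print("cap",q,unproj([q[1]],.11,"top"))
print(im[262:270,452:462].mean((0,1)))
```

```text
30.1167 [0.43447498 0.08099594 0.21338332]
dish ([444, 253, 29, 28, 626], array([458.11661342, 266.88817891])) [[ 0.4742726  -0.32065055  0.034     ]]
[243.2    243.9    242.5875]
```

The dish is in its cut-out: measured centre (0.4743,-0.3207), 62 mm wide in the picture, so it lies flat. Last, the tube.

{"api": "carry_out", "payload": {
  "plan": [
    {"ax": 0,"ay": 0,"az": 0,"tx": 0.04,"ty": -0.004,"tz": 0,"grip": 0.066},
    {"ax": 0,"ay": 0,"az": 0,"tx": 0.08,"ty": -0.008,"tz": 0,"grip": 0.066},
    {"ax": 0,"ay": 0,"az": 0,"tx": 0.115,"ty": -0.012,"tz": 0,"grip": 0.066},
    {"ax": 0,"ay": 0,"az": 0,"tx": 0.138,"ty": -0.0135,"tz": 0,"grip": 0.066},
    {"ax": 0,"ay": 0,"az": 0,"tx": 0.138,"ty": -0.0135,"tz": 0,"grip": 0.066}
  ]
}}

```text
time_s: 30.58
tcp_pos: [0.4208, 0.2207, 0.2131]
tcp_rot: [[-0.005, 1.0, 0.001], [1.0, 0.005, 0.002], [0.002, 0.001, -1.0]]
ft_force: [0.5, -0.1, 0.6]
finger_gap: 0.0661
grip_force: 0.0
```

{"api": "carry_out", "payload": {
  "plan": [
    {"ax": 0,"ay": 0,"az": 0,"tx": 0,"ty": 0,"tz": 0.025,"grip": 0.066},
    {"ax": 0,"ay": 0,"az": 0,"tx": 0,"ty": 0,"tz": 0.05,"grip": 0.066},
    {"ax": 0,"ay": 0,"az": 0,"tx": 0,"ty": 0,"tz": 0.07,"grip": 0.066},
    {"ax": 0,"ay": 0,"az": 0,"tx": 0,"ty": 0,"tz": 0.08,"grip": 0.066},
    {"ax": 0,"ay": 0,"az": 0,"tx": 0,"ty": 0,"tz": 0.08,"grip": 0.066}
  ]
}}

```text
time_s: 31.0
tcp_pos: [0.4199, 0.216, 0.1301]
tcp_rot: [[0.0, 1.0, -0.004], [1.0, -0.0, -0.002], [-0.002, -0.004, -1.0]]
ft_force: [-0.4, -0.0, -0.3]
finger_gap: 0.0661
grip_force: 0.0
```

{"api": "carry_out", "payload": {
  "plan": [
    {"ax": 0,"ay": 0,"az": 0,"tx": 0,"ty": 0,"tz": 0,"grip": 0.066},
    {"ax": 0,"ay": 0,"az": 0,"tx": 0,"ty": 0,"tz": 0,"grip": 0.066}
  ]
}}

```text
time_s: 31.17
tcp_pos: [0.4226, 0.2172, 0.1339]
tcp_rot: [[0.0, 1.0, 0.002], [1.0, -0.0, 0.001], [0.001, 0.002, -1.0]]
ft_force: [-1.4, 0.5, -0.1]
finger_gap: 0.0658
grip_force: 0.0
```

{"api": "carry_out", "payload": {
  "plan": [
    {"ax": 0,"ay": 0,"az": 0,"tx": 0.001,"ty": 0,"tz": 0.018,"grip": 0.066},
    {"ax": 0,"ay": 0,"az": 0,"tx": 0.001,"ty": 0,"tz": 0.035,"grip": 0.066},
    {"ax": 0,"ay": 0,"az": 0,"tx": 0.001,"ty": 0,"tz": 0.044,"grip": 0.066},
    {"ax": 0,"ay": 0,"az": 0,"tx": 0.001,"ty": 0,"tz": 0.044,"grip": 0.06},
    {"ax": 0,"ay": 0,"az": 0,"tx": 0.001,"ty": 0,"tz": 0.044,"grip": 0.05}
  ]
}}

```text
time_s: 31.58
tcp_pos: [0.4218, 0.2182, 0.0889]
tcp_rot: [[-0.0, 1.0, 0.0], [1.0, 0.0, 0.0], [0.0, 0.0, -1.0]]
ft_force: [0.1, 0.2, 0.2]
finger_gap: 0.0598
grip_force: 0.0
```

{"api": "carry_out", "payload": {
  "plan": [
    {"ax": 0,"ay": 0,"az": 0,"tx": 0,"ty": 0,"tz": 0,"grip": 0.045},
    {"ax": 0,"ay": 0,"az": 0,"tx": 0,"ty": 0,"tz": 0,"grip": 0.041},
    {"ax": 0,"ay": 0,"az": 0,"tx": 0,"ty": 0,"tz": 0,"grip": 0.038},
    {"ax": 0,"ay": 0,"az": 0,"tx": 0,"ty": 0,"tz": 0,"grip": 0.036},
    {"ax": 0,"ay": 0,"az": 0,"tx": 0,"ty": 0,"tz": 0,"grip": 0.034}
  ]
}}

```text
time_s: 32.0
tcp_pos: [0.4217, 0.2183, 0.0887]
tcp_rot: [[-0.0, 1.0, 0.001], [1.0, 0.0, 0.0], [0.0, 0.001, -1.0]]
ft_force: [0.2, 0.6, -0.1]
finger_gap: 0.0363
grip_force: 0.0
```

{"api": "carry_out", "payload": {
  "plan": [
    {"ax": 0,"ay": 0,"az": 0,"tx": 0,"ty": 0,"tz": 0,"grip": 0.028},
    {"ax": 0,"ay": 0,"az": 0,"tx": 0,"ty": 0,"tz": 0,"grip": 0.028},
    {"ax": 0,"ay": 0,"az": 0,"tx": 0,"ty": 0,"tz": 0,"grip": 0.028}
  ],
  "grip_force": 12
}}

```text
time_s: 32.25
tcp_pos: [0.4216, 0.2182, 0.0885]
tcp_rot: [[-0.0, 1.0, 0.0], [1.0, 0.0, 0.0], [0.0, 0.0, -1.0]]
ft_force: [-0.7, -0.1, 2.0]
finger_gap: 0.0331
grip_force: 12.0
```

{"api": "carry_out", "payload": {
  "plan": [
    {"ax": 0,"ay": 0,"az": 0,"tx": 0,"ty": 0,"tz": -0.015,"grip": 0.028},
    {"ax": 0,"ay": 0,"az": 0,"tx": 0,"ty": 0,"tz": -0.045,"grip": 0.028},
    {"ax": 0,"ay": 0,"az": 0,"tx": 0,"ty": 0,"tz": -0.085,"grip": 0.028},
    {"ax": 0,"ay": 0,"az": 0,"tx": 0,"ty": 0,"tz": -0.125,"grip": 0.028},
    {"ax": 0,"ay": 0,"az": 0,"tx": 0,"ty": 0,"tz": -0.16,"grip": 0.028}
  ]
}}

```text
time_s: 32.67
tcp_pos: [0.4213, 0.2181, 0.2505]
tcp_rot: [[-0.0, 1.0, 0.001], [1.0, 0.0, 0.0], [0.0, 0.001, -1.0]]
ft_force: [0.9, 0.3, -1.1]
finger_gap: 0.0336
grip_force: 12.0
```

{"api": "carry_out", "payload": {
  "plan": [
    {"ax": 0,"ay": 0,"az": 0,"tx": -0.015,"ty": 0.001,"tz": 0,"grip": 0.028},
    {"ax": 0,"ay": 0,"az": 0,"tx": -0.04,"ty": 0.003,"tz": 0,"grip": 0.028},
    {"ax": 0,"ay": 0,"az": 0,"tx": -0.075,"ty": 0.006,"tz": 0,"grip": 0.028},
    {"ax": 0,"ay": 0,"az": 0,"tx": -0.11,"ty": 0.009,"tz": 0,"grip": 0.028},
    {"ax": 0,"ay": 0,"az": 0,"tx": -0.145,"ty": 0.012,"tz": 0,"grip": 0.028}
  ]
}}

```text
time_s: 33.08
tcp_pos: [0.4332, 0.072, 0.2482]
tcp_rot: [[-0.002, 1.0, 0.0], [1.0, 0.002, -0.0], [-0.0, 0.0, -1.0]]
ft_force: [0.7, -1.1, -0.6]
finger_gap: 0.0337
grip_force: 12.0
```

{"api": "carry_out", "payload": {
  "plan": [
    {"ax": 0,"ay": 0,"az": 0,"tx": -0.035,"ty": 0.003,"tz": 0,"grip": 0.028},
    {"ax": 0,"ay": 0,"az": 0,"tx": -0.07,"ty": 0.006,"tz": 0,"grip": 0.028},
    {"ax": 0,"ay": 0,"az": 0,"tx": -0.105,"ty": 0.009,"tz": 0,"grip": 0.028},
    {"ax": 0,"ay": 0,"az": 0,"tx": -0.14,"ty": 0.012,"tz": 0,"grip": 0.028},
    {"ax": 0,"ay": 0,"az": 0,"tx": -0.175,"ty": 0.015,"tz": 0,"grip": 0.028}
  ]
}}

```text
time_s: 33.5
tcp_pos: [0.4482, -0.1035, 0.2482]
tcp_rot: [[-0.0, 1.0, 0.0], [1.0, 0.0, 0.0], [0.0, 0.0, -1.0]]
ft_force: [-0.0, 0.2, -0.3]
finger_gap: 0.0335
grip_force: 12.0
```

{"api": "carry_out", "payload": {
  "plan": [
    {"ax": 0,"ay": 0,"az": 0,"tx": -0.035,"ty": 0.003,"tz": 0,"grip": 0.028},
    {"ax": 0,"ay": 0,"az": 0,"tx": -0.07,"ty": 0.006,"tz": 0,"grip": 0.028},
    {"ax": 0,"ay": 0,"az": 0,"tx": -0.105,"ty": 0.01,"tz": 0,"grip": 0.028},
    {"ax": 0,"ay": 0,"az": 0,"tx": -0.14,"ty": 0.014,"tz": 0,"grip": 0.028},
    {"ax": 0,"ay": 0,"az": 0,"tx": -0.175,"ty": 0.018,"tz": 0,"grip": 0.028}
  ]
}}

```text
time_s: 33.92
tcp_pos: [0.4663, -0.2786, 0.2479]
tcp_rot: [[0.0, 1.0, -0.0], [1.0, -0.0, 0.0], [0.0, -0.0, -1.0]]
ft_force: [1.0, 0.1, -0.4]
finger_gap: 0.0333
grip_force: 12.0
```

{"api": "carry_out", "payload": {
  "plan": [
    {"ax": 0,"ay": 0,"az": 0,"tx": -0.035,"ty": 0.003,"tz": 0,"grip": 0.028},
    {"ax": 0,"ay": 0,"az": 0,"tx": -0.07,"ty": 0.007,"tz": 0,"grip": 0.028},
    {"ax": 0,"ay": 0,"az": 0,"tx": -0.095,"ty": 0.01,"tz": 0,"grip": 0.028},
    {"ax": 0,"ay": 0,"az": 0,"tx": -0.115,"ty": 0.0125,"tz": 0,"grip": 0.028},
    {"ax": 0,"ay": 0,"az": 0,"tx": -0.115,"ty": 0.0125,"tz": 0,"grip": 0.028}
  ]
}}

```text
time_s: 34.33
tcp_pos: [0.4784, -0.3954, 0.2472]
tcp_rot: [[0.003, 1.0, -0.001], [1.0, -0.003, -0.001], [-0.001, -0.001, -1.0]]
ft_force: [-0.3, 1.1, -0.5]
finger_gap: 0.0331
grip_force: 12.0
```

{"api": "carry_out", "payload": {
  "plan": [
    {"ax": 0,"ay": 0,"az": 0,"tx": 0,"ty": 0,"tz": 0,"grip": 0.028},
    {"ax": 0,"ay": 0,"az": 0,"tx": 0,"ty": 0,"tz": 0,"grip": 0.028},
    {"ax": 0,"ay": 0,"az": 0,"tx": 0,"ty": 0,"tz": 0,"grip": 0.028}
  ]
}}

```text
time_s: 34.58
tcp_pos: [0.4792, -0.3906, 0.2481]
tcp_rot: [[-0.001, 1.0, -0.0], [1.0, 0.001, 0.001], [0.001, -0.0, -1.0]]
ft_force: [-0.1, 0.3, -0.9]
finger_gap: 0.0335
grip_force: 12.0
```

{"api": "carry_out", "payload": {
  "plan": [
    {"ax": 0,"ay": 0,"az": 0,"tx": -0.0005,"ty": 0,"tz": 0.025,"grip": 0.028},
    {"ax": 0,"ay": 0,"az": 0,"tx": -0.0005,"ty": 0,"tz": 0.055,"grip": 0.028},
    {"ax": 0,"ay": 0,"az": 0,"tx": -0.0005,"ty": 0,"tz": 0.085,"grip": 0.028},
    {"ax": 0,"ay": 0,"az": 0,"tx": -0.0005,"ty": 0,"tz": 0.1,"grip": 0.028},
    {"ax": 0,"ay": 0,"az": 0,"tx": -0.0005,"ty": 0,"tz": 0.11,"grip": 0.028}
  ]
}}

```text
time_s: 35.0
tcp_pos: [0.4782, -0.3899, 0.1355]
tcp_rot: [[-0.002, 1.0, -0.003], [1.0, 0.002, 0.003], [0.003, -0.003, -1.0]]
ft_force: [0.0, -0.0, -0.7]
finger_gap: 0.0333
grip_force: 12.0
```

{"api": "carry_out", "payload": {
  "plan": [
    {"ax": 0,"ay": 0,"az": 0,"tx": 0,"ty": 0,"tz": 0.01,"grip": 0.028},
    {"ax": 0,"ay": 0,"az": 0,"tx": 0,"ty": 0,"tz": 0.02,"grip": 0.028},
    {"ax": 0,"ay": 0,"az": 0,"tx": 0,"ty": 0,"tz": 0.03,"grip": 0.028},
    {"ax": 0,"ay": 0,"az": 0,"tx": 0,"ty": 0,"tz": 0.037,"grip": 0.028},
    {"ax": 0,"ay": 0,"az": 0,"tx": 0,"ty": 0,"tz": 0.039,"grip": 0.028}
  ]
}}

```text
time_s: 35.42
tcp_pos: [0.4788, -0.3919, 0.0981]
tcp_rot: [[-0.0, 1.0, -0.001], [1.0, 0.0, 0.001], [0.001, -0.001, -1.0]]
ft_force: [0.0, 0.4, 0.0]
finger_gap: 0.0335
grip_force: 12.0
```

{"api": "carry_out", "payload": {
  "plan": [
    {"ax": 0,"ay": 0,"az": 0,"tx": 0,"ty": 0,"tz": 0,"grip": 0.028},
    {"ax": 0,"ay": 0,"az": 0,"tx": 0,"ty": 0,"tz": 0,"grip": 0.028}
  ]
}}

```text
time_s: 35.58
tcp_pos: [0.4794, -0.3926, 0.0997]
tcp_rot: [[-0.0, 1.0, 0.0], [1.0, 0.0, -0.0], [-0.0, 0.0, -1.0]]
ft_force: [0.6, 0.3, -0.1]
finger_gap: 0.0333
grip_force: 12.0
```

{"api": "carry_out", "payload": {
  "plan": [
    {"ax": 0,"ay": 0,"az": 0,"tx": 0.001,"ty": 0,"tz": 0.001,"grip": 0.028},
    {"ax": 0,"ay": 0,"az": 0,"tx": 0.001,"ty": 0,"tz": 0.002,"grip": 0.028},
    {"ax": 0,"ay": 0,"az": 0,"tx": 0.001,"ty": 0,"tz": 0.0028,"grip": 0.028},
    {"ax": 0,"ay": 0,"az": 0,"tx": 0.001,"ty": 0,"tz": 0.0028,"grip": 0.028},
    {"ax": 0,"ay": 0,"az": 0,"tx": 0.001,"ty": 0,"tz": 0.0028,"grip": 0.028}
  ]
}}

```text
time_s: 36.0
tcp_pos: [0.4792, -0.3914, 0.0966]
tcp_rot: [[-0.0, 1.0, 0.0], [1.0, 0.0, -0.0], [-0.0, 0.0, -1.0]]
ft_force: [1.1, -0.1, 0.0]
finger_gap: 0.0333
grip_force: 12.0
```

{"api": "carry_out", "payload": {
  "plan": [
    {"ax": 0,"ay": 0,"az": 0,"tx": 0,"ty": 0,"tz": 0.0004,"grip": 0.028},
    {"ax": 0,"ay": 0,"az": 0,"tx": 0,"ty": 0,"tz": 0.0008,"grip": 0.028},
    {"ax": 0,"ay": 0,"az": 0,"tx": 0,"ty": 0,"tz": 0.0008,"grip": 0.028}
  ]
}}

```text
time_s: 36.25
tcp_pos: [0.4794, -0.3918, 0.0965]
tcp_rot: [[-0.0, 1.0, 0.001], [1.0, 0.0, -0.001], [-0.001, 0.001, -1.0]]
ft_force: [-1.0, 0.8, 4.7]
finger_gap: 0.0332
grip_force: 12.0
```

Contact with the floor at 4.7 N. I'll release slowly, retreat straight up, and move away.

{"api": "carry_out", "payload": {
  "plan": [
    {"ax": 0,"ay": 0,"az": 0,"tx": 0,"ty": 0,"tz": -0.0003,"grip": 0.035},
    {"ax": 0,"ay": 0,"az": 0,"tx": 0,"ty": 0,"tz": -0.0003,"grip": 0.04},
    {"ax": 0,"ay": 0,"az": 0,"tx": 0,"ty": 0,"tz": -0.0003,"grip": 0.05},
    {"ax": 0,"ay": 0,"az": 0,"tx": 0,"ty": 0,"tz": -0.0003,"grip": 0.06},
    {"ax": 0,"ay": 0,"az": 0,"tx": 0,"ty": 0,"tz": -0.0003,"grip": 0.06}
  ]
}}

```text
time_s: 36.67
tcp_pos: [0.479, -0.3911, 0.0956]
tcp_rot: [[-0.0, 1.0, -0.0], [1.0, 0.0, 0.0], [0.0, -0.0, -1.0]]
ft_force: [0.4, -0.6, -0.3]
finger_gap: 0.0523
grip_force: 0.0
```

{"api": "carry_out", "payload": {
  "plan": [
    {"ax": 0,"ay": 0,"az": 0,"tx": 0,"ty": 0,"tz": -0.02,"grip": 0.06},
    {"ax": 0,"ay": 0,"az": 0,"tx": 0,"ty": 0,"tz": -0.05,"grip": 0.06},
    {"ax": 0,"ay": 0,"az": 0,"tx": 0,"ty": 0,"tz": -0.08,"grip": 0.06},
    {"ax": 0,"ay": 0,"az": 0,"tx": 0,"ty": 0,"tz": -0.11,"grip": 0.06},
    {"ax": 0,"ay": 0,"az": 0,"tx": 0,"ty": 0,"tz": -0.14,"grip": 0.06}
  ]
}}

```text
time_s: 37.08
tcp_pos: [0.479, -0.391, 0.2371]
tcp_rot: [[-0.0, 1.0, -0.0], [1.0, 0.0, 0.0], [0.0, -0.0, -1.0]]
ft_force: [0.3, -0.7, -0.0]
finger_gap: 0.0594
grip_force: 0.0
```

{"api": "carry_out", "payload": {
  "plan": [
    {"ax": 0,"ay": 0,"az": 0,"tx": 0.04,"ty": -0.002,"tz": 0,"grip": 0.06},
    {"ax": 0,"ay": 0,"az": 0,"tx": 0.08,"ty": -0.005,"tz": 0,"grip": 0.06},
    {"ax": 0,"ay": 0,"az": 0,"tx": 0.12,"ty": -0.01,"tz": 0,"grip": 0.06},
    {"ax": 0,"ay": 0,"az": 0,"tx": 0.16,"ty": -0.015,"tz": 0,"grip": 0.06},
    {"ax": 0,"ay": 0,"az": 0,"tx": 0.2,"ty": -0.02,"tz": 0,"grip": 0.06}
  ]
}}

```text
time_s: 37.5
tcp_pos: [0.4585, -0.1896, 0.2358]
tcp_rot: [[0.0, 1.0, 0.0], [1.0, -0.0, 0.0], [0.0, 0.0, -1.0]]
ft_force: [0.2, 0.8, -0.2]
finger_gap: 0.0601
grip_force: 0.0
```

{"api": "carry_out", "payload": {
  "plan": [
    {"ax": 0,"ay": 0,"az": 0,"tx": 0.04,"ty": -0.002,"tz": 0,"grip": 0.06},
    {"ax": 0,"ay": 0,"az": 0,"tx": 0.08,"ty": -0.005,"tz": 0,"grip": 0.06},
    {"ax": 0,"ay": 0,"az": 0,"tx": 0.12,"ty": -0.01,"tz": 0,"grip": 0.06},
    {"ax": 0,"ay": 0,"az": 0,"tx": 0.16,"ty": -0.015,"tz": 0,"grip": 0.06},
    {"ax": 0,"ay": 0,"az": 0,"tx": 0.2,"ty": -0.02,"tz": 0,"grip": 0.06}
  ]
}}

```text
time_s: 37.92
tcp_pos: [0.4384, 0.0104, 0.236]
tcp_rot: [[0.0, 1.0, 0.001], [1.0, -0.0, 0.0], [0.0, 0.001, -1.0]]
ft_force: [1.0, -0.2, -0.2]
finger_gap: 0.0601
grip_force: 0.0
```

{"api": "carry_out", "payload": {
  "plan": [
    {"ax": 0,"ay": 0,"az": 0,"tx": 0.04,"ty": 0,"tz": 0,"grip": 0.06},
    {"ax": 0,"ay": 0,"az": 0,"tx": 0.08,"ty": 0,"tz": 0,"grip": 0.06},
    {"ax": 0,"ay": 0,"az": 0,"tx": 0.12,"ty": 0,"tz": 0,"grip": 0.06},
    {"ax": 0,"ay": 0,"az": 0,"tx": 0.16,"ty": 0,"tz": 0,"grip": 0.06},
    {"ax": 0,"ay": 0,"az": 0,"tx": 0.2,"ty": 0,"tz": 0,"grip": 0.06}
  ]
}}

```text
time_s: 38.33
tcp_pos: [0.4385, 0.2108, 0.2362]
tcp_rot: [[-0.0, 1.0, 0.001], [1.0, 0.0, 0.0], [0.0, 0.001, -1.0]]
ft_force: [-0.2, 0.2, -0.3]
finger_gap: 0.0601
grip_force: 0.0
```

Run:
```python
from h import *
s=get_state();print(s["time_s"],s["tcp_pos"],s["joint_vel"].round(3))
c=cv2.resize(read_camera("top")[185:315,310:520],None,fx=3.8,fy=2.3*3.8/2.3,interpolation=cv2.INTER_CUBIC)[:300+194]
d=read_camera("scene")[200:325,300:500]
c=cv2.resize(read_camera("top")[185:315,310:520],(480,297));d=cv2.resize(d,(480,300),interpolation=cv2.INTER_CUBIC)
cv2.imwrite("pics/f.png",np.vstack([c,d])[:,:,::-1])
P=[.479,-.3915];print((proj([[*P,.008],[*P,.118]],"scene")-[300,200])*2.4+[0,297],(proj([[*P,.008],[*P,.118]],"top")-[310,185])*2.286)
```

```text
38.3333 [0.43846951 0.21076555 0.23616489] [ 0.979  0.503 -0.449 -0.004 -0.062  0.974]
[[381.79465922 551.10104494]
 [397.58782006 458.96378515]] [[399.32361542 184.2083247 ]
 [447.3426886  169.7639462 ]]
```

View pics/f.png

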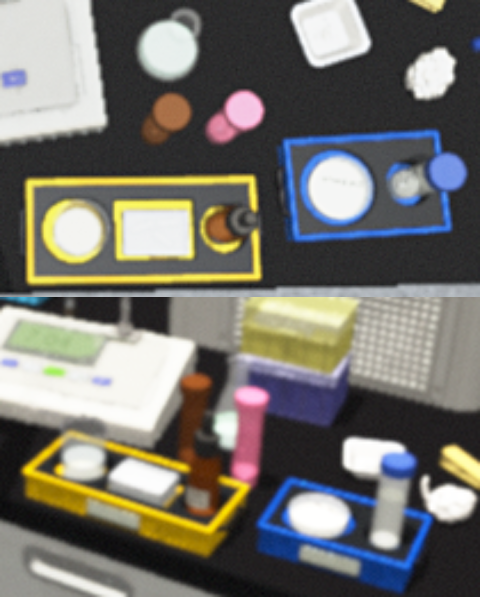

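All five items stand upright in their cut-outs. The tube cap at (447,171) and (398,465) matches the prediction for an upright tube, and the flask and the brown and pink tubes are where they were. I'll let the arm settle, then hand in.

{"api": "carry_out", "payload": {
  "plan": [
    {"ax": 0,"ay": 0,"az": 0,"tx": 0,"ty": 0,"tz": 0,"grip": 0.06},
    {"ax": 0,"ay": 0,"az": 0,"tx": 0,"ty": 0,"tz": 0,"grip": 0.06},
    {"ax": 0,"ay": 0,"az": 0,"tx": 0,"ty": 0,"tz": 0,"grip": 0.06},
    {"ax": 0,"ay": 0,"az": 0,"tx": 0,"ty": 0,"tz": 0,"grip": 0.06}
  ]
}}

```text
time_s: 38.82
tcp_pos: [0.4393, 0.2074, 0.236]
tcp_rot: [[0.002, 1.0, 0.0], [1.0, -0.002, -0.0], [-0.0, 0.0, -1.0]]
ft_force: [0.2, 0.3, -0.1]
finger_gap: 0.0599
grip_force: 0.0
```

```bash
python3 -c "
from plant import *
print(finish_job())"
```

```text
the job is handed in; nothing more can be done
None
```

Both kits are made up and handed in at about 39 s: all five items stand upright in their cut-outs, the box having been released about 7 mm above its floor to keep the gripper clear of the brown look-alike; the flask is where it was, and I never touched the stopper or timer, though the last picture doesn't show those two.

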